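Gauge a bauble cap's thread and sort it

ROBOT

A 7-joint arm with a two-finger parallel gripper is mounted at the origin on the work surface. World frame = base frame: x ahead of the robot, y to its left, z up, the work surface at z = 0. Lengths are in m, angles in rad, forces in N, time in s.
With the tool pointing down it reaches from about 0.35 to 0.9 m from the base axis. Payload 8.1 kg.
Tool frame: the origin (TCP) lies at the very end of the fingers, on their centre line; the grasp point (between the pads) lies robot.hold_point_z behind it (robot.hold_point_z is the distance from the TCP to the grasp point, in m); y points along the fingers, z is the direction in which the jaws open and shut, and the axes are right-handed (so a half turn about y gives the same grasp; the last joint's range is limited). The gripper opens to 92 mm and grips with 3 to 60 N. Pads are 19 mm wide; open, the fingers measure 130 mm over their backs; the gripper's body (75 mm by 190 mm) begins 47 mm behind the grasp point.
Start: joints at [-1.451, 0.434, 0.025, 1.573, -0.012, 1.134, -0.075], TCP at [0.138, 0.61, 0.227] pointing down, gripper open.
Joint ranges: [-2.62, 2.62], [-0.44, 2.09], [-1.27, 1.32], [0.08, 2.57], [-1.32, 4.46], [0.12, 2], [-2.74, 2.74]. Speed limits (rad/s): [2.22, 2.22, 3.01, 3.01, 3.14, 3.14, 3.14].

INTERFACE

Orientations are given as [roll, pitch, yaw] about the fixed x, y, z axes, in that order (R = Rz(yaw) Ry(pitch) Rx(roll)).
In Python, from bench import robot gives the robot as it stands.
- The arm moves only by the tool send_rows, never from a script. Its argument "steps" is a list of rows, each a list of 7 numbers: the turn, a rotation vector about the tool's x, y, z in degrees, then the shift along the tool's x, y, z in m, then the closure, from 0 (fully open) to 1 (shut). A call has 1 to 5 rows; each row shifts and turns the commanded pose from where the row before left it, along the tool's axes as they then stand; what a row does not reach is not made up. A row lasts 1/8 s, in which the tool goes at most 62.5 mm and 10.7 degrees, less where a joint would pass 70% of its speed; a pose out of reach is approached as far as the arm can. A call with a gripper value outside its range is refused whole. The fingers move at their own pace and stop on an object; the grip force is fixed at half the most. Time passes only in rows, so rows that do not move let the fingers close. It gives the time, the measured TCP pose, the force and the opening at its end, in the units of the state.
- robot.observe(): the state, without advancing time (a new reading comes with each control period).
- robot.camera(name): name is "scene" or "top"; returns a dict with "image" (420x560x3 uint8, red, green, blue), "mtx" (3x3 intrinsics, pixels), "D" ([k1, k2, p1, p2, k3] as OpenCV has them; the pictures are not rectified), "R" (3x3) and "t" (3): a world point X has camera coordinates R X + t. Camera axes: x right, y down, z forward; pixel columns grow to the right and rows downward; lengths in m; the calibration is good to about 2 mm. A picture is of the moment at which its call begins. There is no depth.
- robot.finish_job(): hands the job in, once; it reports no verdict.
Trained networks look in the newest picture that a camera, given by its name, has taken for a name from the list of things; names that differ only in an ending like _2 or _b are one class to them, and where a whole thing is asked for, a point or a joint stands for the part that bears it (a point fixed in the world has none). Each returns a list of dicts, best first, with "conf" (0 to 1); they miss things now and then, are a little off and sometimes report something else, mostly with a low value. They report only what shows in the picture. A call takes as long as a camera call. They do not tell look-alikes from the thing itself.
- robot.spot_in(camera, name): "box" ([centre column, centre row, width, height] in pixels, round what is visible of it).
The state is a dict: "clock": time; "joint_pos": joint angles; "joint_velocities": joint speeds; "joint_efforts": joint torques, N m; "tool_pos": TCP position; "tcp_rot": TCP orientation; "ft_force": force on the tool from outside, world axes, zero at the start; "ft_torque": the same for the moment, N m; "finger_gap": finger opening in m.
Only numpy, scipy, OpenCV 4.12 (cv2) and the standard library are available. Lean on these libraries where they do the work, as an engineer would, in place of code of your own. Each camera call takes 0.05 s, during which the arm holds its last target.

TASK

Take the gold bauble cap from the white coaster, screw it clockwise onto the threaded gauge and feel gently how far it goes: fully home, or stopped dead part-way by a faulty thread; never force it. Then screw it off again and set it down upright, gently, in the green tray if it went fully home or in the red tray if it did not, and leave everything else on the bench as it was.

Things in the scene. Friction and masses are not known exactly. Their poses are not given: they have to be found in the camera images.
- cap_centre (a point): Centre of the gold cap to be tested, 16 mm above its mouth rim. The cap: 12-sided brass cup, 44 mm across the flats (every 30 deg, one facing x), 31 mm tall, about 80 g, mouth down on the coaster, thin wire loop (12 mm high, 14 mm wide along x) on its crown. z up; x points to the red dot on the crown. A faulty thread cannot be seen from outside.
- cap_dot (a point): The small red dot on the cap's crown, 17 mm from its axis along the cap's x, 31 mm above the mouth rim. The three thread lugs inside the cap lie below the dot and 120 deg to either side of it. Held against a stop with 0.1 to 0.2 N m the cap is felt to be firmly stopped; beyond about 0.3 N m it is being forced. Screwing on and off otherwise takes only a few hundredths of a N m.
- gauge: Thread gauge, fixed: steel foot disc 100 mm across, 10 mm high; column 32 mm across; flange 40 mm across, top 40 mm up; above it the threaded nose, 34 mm across, top 66 mm up. Origin: centre of the foot's underside, z up along the thread axis. x points along one of three white entry marks on the foot, 120 deg apart. Three-start right-hand thread.
- gauge_entry (a point): On the gauge's axis, 64 mm up: where the cap centre rests once the lugs have dropped into the thread. They drop in when the cap is lowered upright on the axis with the dot over any of the three marks (within 8 deg); with lugs still on top of the threads it stands 71 to 73 mm up. Play in the thread: 1 mm sideways, 2 mm upward, about 10 deg of free turn either way at the entry.
- gauge_home (a point): On the gauge's axis, 57 mm up: where the centre of a sound cap rests when fully home (rim 1 mm above the flange). From the entry it turns clockwise seen from above, sinking 7 mm evenly in 72 deg (dot to mark), to a hard end stop. A faulty cap stops dead after about 40 deg, about 60 mm up. To come off it must be screwed back to the entry mark.
- coaster: Round white coaster, 90 mm across, 8 mm high, fixed; the cap starts on it. Origin: centre of its underside.
- good_tray: Green plastic tray for good caps, 200 mm (x) by 150 mm (y), 22 mm high, 4 mm walls and floor, fixed. Origin: centre of its underside. A silver cap sorted earlier (44 mm across, 43 mm tall, fixed) stands in it at x +66 mm, y +20 mm.
- reject_tray: Red plastic tray for rejects, the same as the green one, with a silver cap in the same place.
- good_tray_spot (a point): Free spot on the floor of the green tray: 30 mm from the tray's centre towards its -x, on the inner floor, 4 mm above the work surface.
- reject_tray_spot (a point): The same free spot in the red tray.
- paint_pot: Bystander: small amber glass pot, 38 mm across, 50 mm high. Origin under its centre.
- glitter_pot: Bystander: small blue pot, 38 mm across, 50 mm high. Origin under its centre.
- tape_roll: Bystander: cardboard ring lying flat, 90 mm across, 40 mm high. Origin under its centre.
- bauble_orange: Bystander: orange bauble, 80 mm across, in a cardboard ring, 109 mm high over all. Origin under its centre.
- bauble_cream: Bystander: cream bauble, 80 mm across, in a cardboard ring, 109 mm high over all. Origin under its centre.
- brush: Bystander: paint brush lying on the table. Origin under its middle.
Not all that is in view belongs to the job. Leave any pink look-alike of the part that bears cap_centre alone. Several things look just like the good_tray: the one meant starts farthest to the robot's left.

How it is judged:
By the outcome, as a careful person would: the job done as asked, in the order asked, and still so for the second after the job is handed in, with the robot touching nothing.
It also fails if it takes over 72 s, if anything falls off the work surface, if the arm or the gripper's body presses on something with over 40 N, if the wrist force passes 120 N, or if a joint passes its speed limit or range.

## Working session

There is one attempt and no reset: what is moved stays moved. The work goes in short steps, Python scripts to look and compute and a tool call to move; the robot and the scene stay as the last step left them, time stands still between calls to the robot, and variables do not carry over. Pictures are saved under pics/ and viewed, and the job is handed in when it is done.

Besides the shell and the picture viewer there is one more tool, called by a JSON object that holds its "op" and its "data", one argument or row to a line. send_rows: Moves the arm, as the interface text tells. Its arguments: {"type":"object","properties":{"steps":{"type":"array","items":{"type":"array","items":{"type":"number"}}}},"required":["steps"]}

```bash
mkdir -p pics; ls; python3 - <<'E'
from bench import robot
import cv2,json,numpy as np
print(robot.observe()); print(robot.hold_point_z)
for c in ["scene","top"]:
    d=robot.camera(c); cv2.imwrite(f"pics/{c}0.png",d["image"][:,:,::-1])
    np.savez(f"{c}0.npz",**d)
    print(c,d["mtx"],d["D"],d["R"],d["t"])
    for n in ["cap_centre","cap_dot","gauge","coaster","good_tray","reject_tray"]:
        print(n,[( [round(float(v)) for v in r["box"]],round(r["conf"],2)) for r in robot.spot_in(c,n)])
E
```

```text
pics
{'clock': 0.0, 'joint_pos': array([-1.45062476,  0.4352106 ,  0.02496116,  1.57407784, -0.01161917,
        1.1339871 , -0.07508664]), 'joint_velocities': array([-0.00090284, -0.00063509, -0.00015347,  0.00192518, -0.00036805,
       -0.00014804,  0.00218384]), 'joint_efforts': array([-9.87514577e-04, -6.67854810e+01,  9.84061360e-01, -3.14454925e+01,
       -6.06625713e-02,  4.30568901e-02,  1.58190264e-04]), 'tool_pos': array([0.13801519, 0.60905981, 0.22595996]), 'tcp_rot': array([-1.57232966e+00, -1.17530262e-04, -2.22825131e-01]), 'ft_force': array([-0.28812896,  0.46305647,  0.13248925]), 'ft_torque': array([0.03714078, 0.02863779, 0.01194204]), 'finger_gap': 0.09149874520364633}
0.0188
scene [[480.74356178   0.         276.15328415]
 [  0.         480.74356178 207.61103523]
 [  0.           0.           1.        ]] [-0.02789163  0.          0.          0.          0.        ] [[ 0.47498923  0.87989435 -0.01308326]
 [ 0.62159232 -0.34600105 -0.70278465]
 [-0.62290306  0.32568269 -0.71128234]] [-0.22980508 -0.23044485  1.51648122]
cap_centre [([296, 211, 17, 18], 0.86), ([
[... 453 characters left out ...]
     0.           1.        ]] [-0.0991835  0.         0.         0.         0.       ] [[ 1.13398050e-02 -9.99935354e-01  8.34438529e-04]
 [-9.95692018e-01 -1.13684755e-02 -9.20226204e-02]
 [ 9.20261578e-02  2.12674791e-04 -9.95756567e-01]] [0.01143753 0.50285522 0.97324139]
cap_centre [([255, 283, 19, 16], 0.72), ([257, 235, 17, 12], 0.58), ([425, 214, 65, 88], 0.34), ([219, 126, 35, 39], 0.15)]
cap_dot [([257, 237, 20, 19], 0.71), ([252, 282, 18, 20], 0.63)]
gauge [([305, 170, 40, 36], 0.89)]
coaster [([255, 236, 36, 38], 0.87), ([305, 170, 43, 38], 0.4)]
good_tray [([175, 334, 67, 85], 0.71), ([147, 224, 65, 82], 0.58), ([377, 248, 22, 10], 0.58)]
reject_tray [([424, 218, 68, 86], 0.66)]
```

```bash
python3 - <<'E'
import cv2
for c in ["scene","top"]:
    i=cv2.imread(f"pics/{c}0.png"); cv2.imwrite(f"pics/{c}0b.png",cv2.resize(i,(800,600),interpolation=cv2.INTER_CUBIC))
i=cv2.imread("pics/top0.png")
cv2.imwrite("pics/t_cap.png",cv2.resize(i[210:310,215:295],None,fx=6,fy=6,interpolation=cv2.INTER_CUBIC))
cv2.imwrite("pics/t_g.png",cv2.resize(i[140:200,265:345],None,fx=10,fy=10,interpolation=cv2.INTER_CUBIC))
E
```

```text
(no output)
```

View pics/scene0b.png

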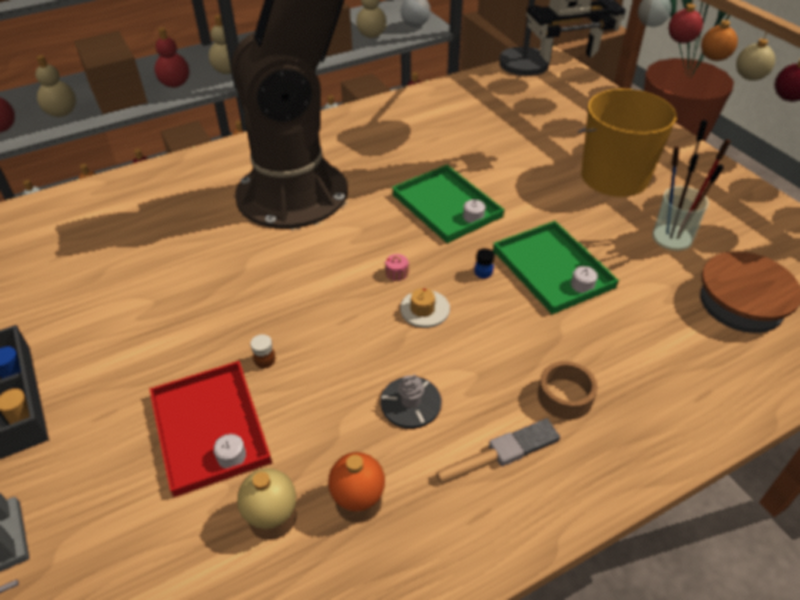

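View pics/top0b.png

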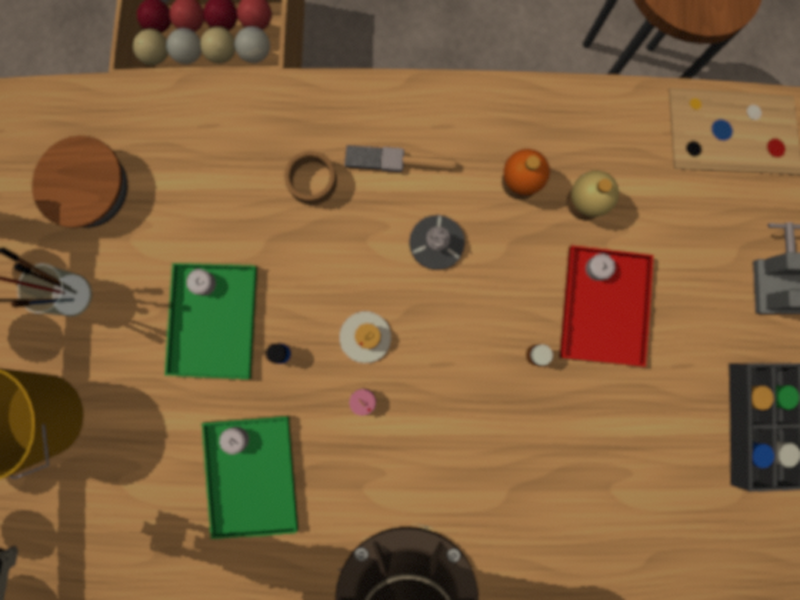

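View pics/t_cap.png

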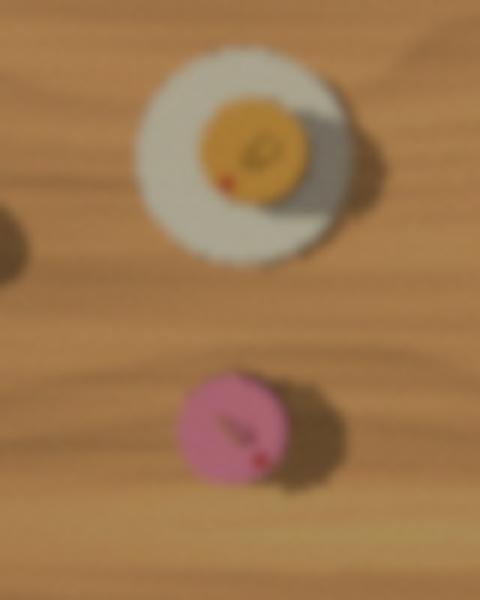

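View pics/t_g.png

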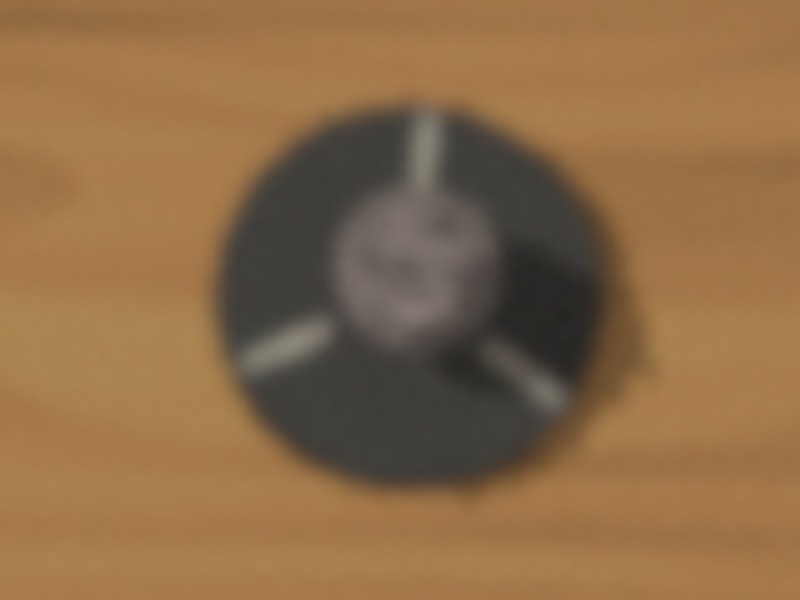

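Candidates in the top picture:
- **Cap:** gold at (255,236) on the white coaster. The pink one at (253,282) is the look-alike.
- **Green tray:** the trays are at (147,224) and (175,334). The image's left is +y, so (147,224) is farthest left and is the one meant.

Next I'll measure precisely.

```bash
cat > h.py <<'E'
import numpy as np, cv2
def load(c): return dict(np.load(c))
def ray(d,px,z):
    u=cv2.undistortPoints(np.array(px,float).reshape(-1,1,2),d["mtx"],d["D"]).reshape(-1,2)
    C=-d["R"].T@d["t"]; v=np.c_[u,np.ones(len(u))]@d["R"]
    s=(z-C[2])/v[:,2]; return (C+s[:,None]*v)[:,:2]
def proj(d,X):
    return cv2.projectPoints(np.array(X,float).reshape(-1,1,3),cv2.Rodrigues(d["R"])[0],d["t"],d["mtx"],d["D"])[0].reshape(-1,2)
def comps(mask,off=(0,0),mn=3):
    n,l,s,c=cv2.connectedComponentsWithStats(mask.astype(np.uint8))
    return [(c[i]+np.array(off),s[i,4],s[i,:4]) for i in range(1,n) if s[i,4]>=mn]
E
python3 - <<'E'
from h import *
for c in ["top","scene"]:
    d=load(c+"0.npz"); im=d["image"]; hsv=cv2.cvtColor(im,cv2.COLOR_RGB2HSV); r,g,b=[im[...,i].astype(int) for i in range(3)]
    print(c,"C",-d["R"].T@d["t"])
    boxes={"top":dict(cap=(235,215,40,45),gauge=(282,148,46,44)),"scene":dict(cap=(278,200,40,30),gauge=(262,258,52,45))}[c]
    x,y,w,h=boxes["cap"]; S=np.s_[y:y+h,x:x+w]
    print("coords red")
    m=(r-g>80)&(g<75)
    for k in comps(m[S],(x,y)): print("dot",k[0],k[1],ray(d,k[0],0.039))
    wm=(hsv[...,1]<70)&(hsv[...,2]>120)
    for k in comps(wm[S],(x,y),20): print("coaster",k, ray(d,[k[2][0]+x+k[2][2]/2-.5,k[2][1]+y+k[2][3]/2-.5],0.008))
    gm=(hsv[...,1]>130)&(hsv[...,0]>14)&(hsv[...,0]<26)
    for k in comps(gm[S],(x,y),20): print("gold",k,ray(d,k[0],0.039))
    x,y,w,h=boxes["gauge"]; S=np.s_[y:y+h,x:x+w]
    dk=(hsv[...,1]<80)
    for k in comps(dk[S],(x,y),100):
        bb=k[2]; print("foot",k,ray(d,[x+bb[0]+bb[2]/2-.5,y+bb[1]+bb[3]/2-.5],0.01))
    wm=(hsv[...,2]>130)&(hsv[...,1]<70)
    for k in comps(wm[S],(x,y),3): print("mark",k[0],k[1],ray(d,k[0],0.01))
    # trays
    for nm,tm in (("green",(g-r>40)&(g-b>30)),("red",(r-g>100)&(r-b>90)&(hsv[...,0]<8)|((r-g>100)&(g<60)))):
        for k in comps(tm,(0,0),600):
            n,l=cv2.connectedComponents(tm.astype(np.uint8))
            i=l[int(k[2][1]+k[2][3]//2),int(k[2][0]+k[2][2]//2)]
            cs,_=cv2.findContours((l==i).astype(np.uint8),0,2); 
            hull=cv2.convexHull(max(cs,key=len))
            P=ray(d,hull.reshape(-1,2),0.022).astype(np.float32)
            print(nm,k[0],k[1],"rect@.022",cv2.minAreaRect(P))
E
```

```text
top C [0.41099556 0.0169465  1.01537601]
coords red
coaster (array([252.11531842, 235.75043029]), np.int32(581), array([ 3,  3, 34, 36], dtype=int32)) [[0.45147393 0.08106494]]
gold (array([253.1522763 , 239.50549451]), np.int32(637), array([ 0,  0, 40, 45], dtype=int32)) [[0.44049844 0.08219471]]
gold (array([257.24122807, 234.73245614]), np.int32(228), array([14, 12, 17, 17], dtype=int32)) [[0.45216632 0.07248072]]
foot (array([305.58211679, 169.28649635]), np.int32(1096), array([ 5,  3, 38, 37], dtype=int32)) [[ 0.62124515 -0.04533368]]
mark [294.         173.66666667] 3 [[ 0.60886383 -0.01626993]]
green [149.16912685 226.99349512] 3997 rect@.022 ((0.4758809208869934, 0.3494224548339844), (0.14842790365219116, 0.19494286179542542), 88.570068359375)
green [176.48920188 335.58732394] 4260 rect@.022 ((0.207106351852417, 0.27318137884140015), (0.1965605616569519, 0.14773941040039062), 5.853217124938965)
red [424.86252139 218.64232744] 3506 rect@.022 ((0.5090254545211792, -0.34498903155326843), (0.1461697369813919, 0.1935914009809494), 84.2176742553711)
scene C [ 1.19701848 -0.37142165
[... 508 characters left out ...]
4774964]]
mark [284.5 264. ] 4 [[ 0.58044997 -0.02955199]]
mark [293.01818182 268.12727273] 55 [[ 0.60083035 -0.01797707]]
mark [268.8 277.4] 5 [[ 0.5970357  -0.08030293]]
mark [293.73913043 291.26086957] 23 [[ 0.65830979 -0.04897109]]
green [309.61309524 141.65      ] 1680 rect@.022 ((0.21668797731399536, 0.27048248052597046), (0.20786337554454803, 0.15085671842098236), 5.7162580490112305)
green [384.28799291 185.25919362] 2257 rect@.022 ((0.4846510887145996, 0.3457913398742676), (0.14996007084846497, 0.20319963991641998), 88.40015411376953)
red [141.28135335 297.32459934] 3931 rect@.022 ((0.512876033782959, -0.3480837047100067), (0.14928142726421356, 0.2004542499780655), 84.06902313232422)
```

```bash
python3 - <<'E'
from h import *
d=load("top0.npz")
c=ray(d,[[256.9,234.9]],.039)[0]; k=ray(d,[[252.4,240.1]],.039)[0]
print("cap",c,"dot",k,"r",np.linalg.norm(k-c),"ang",np.degrees(np.arctan2(*(k-c)[::-1])))
M=ray(d,[[307.15,154.55],[293.2,174.2],[317.05,177.25]],.01); f=ray(d,[[305.75,169.15]],.01)[0]
print("foot",f,"marks",M,np.linalg.norm(M-f,axis=1),np.degrees(np.arctan2((M-f)[:,1],(M-f)[:,0])))
S=np.array
for cam in ["top","scene"]:
    d=load(cam+"0.npz"); im=d["image"][:,:,::-1].copy()
    x,y,s={"top":(225,140,6),"scene":(255,195,7)}[cam]
    w,h={"top":(100,100),"scene":(80,85)}[cam]
    big=cv2.resize(im[y:y+h,x:x+w],None,fx=s,fy=s,interpolation=cv2.INTER_CUBIC)
    def draw(X,col):
        p=(proj(d,X)-[x,y]+.5)*s-.5
        cv2.polylines(big,[np.round(p).astype(int)],False,col,1)
    t=np.linspace(0,2*np.pi,60)
    circ=lambda c,r,z:np.c_[c[0]+r*np.cos(t),c[1]+r*np.sin(t),0*t+z]
    cap=c; draw(circ(cap,.022,.039),(255,0,0)); draw(circ(cap,.022,.008),(255,255,0))
    draw(circ(k,.002,.039),(255,0,255)); draw(circ((.4515,.079),.045,.008),(0,255,0))
    draw(circ(f,.05,.01),(0,255,0)); draw(circ(f,.017,.066),(255,0,0)); draw(circ(f,.02,.04),(255,255,0))
    cv2.imwrite(f"pics/ov_{cam}.png",big)
E
```

```text
cap [0.45175074 0.07330089] dot [0.43903912 0.08399198] r 0.016609774641964663 ang 139.93451432941768
foot [ 0.62086654 -0.04596937] marks [[ 0.65874432 -0.04938851]
 [ 0.60746846 -0.01425603]
 [ 0.60040209 -0.07467028]] [0.03803178 0.03442738 0.03524963] [  -5.15798301  112.902825   -125.48978913]
```

View pics/ov_top.png

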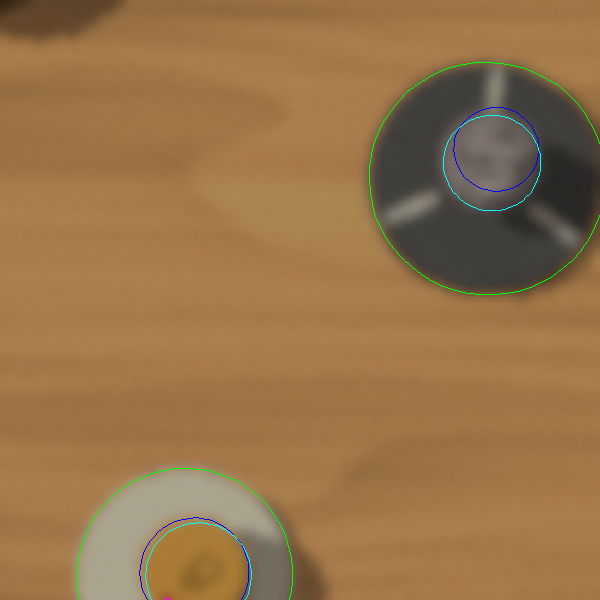

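View pics/ov_scene.png

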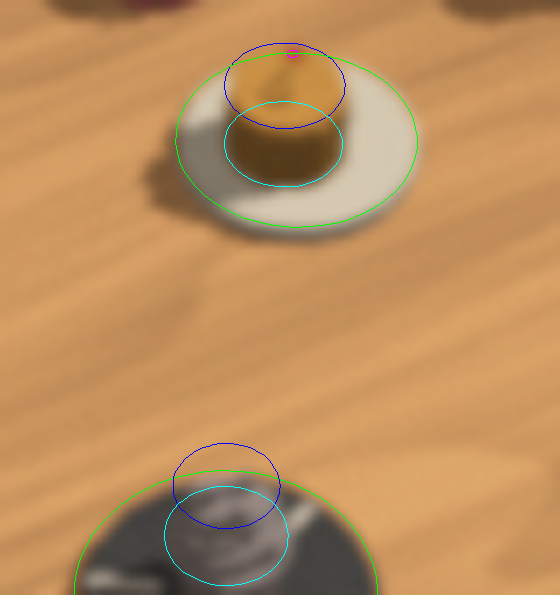

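Both cameras agree on cap-to-gauge offset (about +0.169, −0.119), with a common 3–4 mm shift between them. Plan: centre the cap by a squeeze, then regrasp at 90°. First I move above the coaster.

{"op": "send_rows", "data": {
  "steps": [
    [0,0,0,0.028,0,-0.03,0],
    [0,0,0,0.028,0,-0.03,0],
    [0,0,0,0.028,0,-0.03,0],
    [0,0,0,0.028,0,-0.03,0],
    [0,0,0,0.028,0,-0.03,0]
  ]
}}

```text
clock: 1.32
tool_pos: [0.2422, 0.4312, 0.2269]
tcp_rot: [-1.57, -0.0, -0.223]
ft_force: [0.3, 1.2, 0.9]
finger_gap: 0.092
```

{"op": "send_rows", "data": {
  "steps": [
    [0,0,0,0.028,0,-0.03,0],
    [0,0,0,0.028,0,-0.03,0],
    [0,0,0,0.028,0,-0.03,0],
    [0,0,0,0.028,0,-0.03,0],
    [0,0,0,0.028,0,-0.03,0]
  ]
}}

```text
clock: 1.95
tool_pos: [0.3455, 0.254, 0.227]
tcp_rot: [-1.57, -0.0, -0.223]
ft_force: [0.4, -0.2, 0.0]
finger_gap: 0.0919
```

{"op": "send_rows", "data": {
  "steps": [
    [0,0,0,0.028,0,-0.03,0],
    [0,0,0,0.028,0,-0.03,0],
    [0,0,0,0.028,0,-0.03,0],
    [0,0,0,0.028,0,-0.03,0],
    [0,10,0,0,0,0,0]
  ]
}}

```text
clock: 2.58
tool_pos: [0.429, 0.1103, 0.2271]
tcp_rot: [-1.571, -0.001, -0.404]
ft_force: [0.4, 0.8, -0.3]
finger_gap: 0.092
```

{"op": "send_rows", "data": {
  "steps": [
    [0,10,0,0,0,0,0],
    [0,10,0,0,0,0,0],
    [0,10,0,0,0,0,0],
    [0,10,0,0,0,0,0],
    [0,10,0,0,0,0,0]
  ]
}}

```text
clock: 3.2
tool_pos: [0.4276, 0.1133, 0.2269]
tcp_rot: [-1.57, 0.0, -1.276]
ft_force: [0.5, -0.7, -0.3]
finger_gap: 0.0917
```

{"op": "send_rows", "data": {
  "steps": [
    [0,10,0,0,0,0,0],
    [0,10,0,0,0,0,0],
    [0,10,0,0,0,0,0],
    [0,10,0,0,0,0,0],
    [0,10,0,0,0,0,0]
  ]
}}

```text
clock: 3.82
tool_pos: [0.4277, 0.1134, 0.2269]
tcp_rot: [-1.571, 0.001, -2.148]
ft_force: [-0.5, -0.4, -0.9]
finger_gap: 0.0919
```

```bash
python3 - <<'E'
from bench import robot
from h import *
import math
o=robot.observe(); p=o["tool_pos"]; yaw=o["tcp_rot"][2]; print(p,o["joint_pos"])
for c in ["scene","top"]:
    d=robot.camera(c); im=d["image"][:,:,::-1].copy()
    np.savez(c+"1.npz",**d)
    z=np.array([-math.sin(yaw),math.cos(yaw),0]); x=np.array([math.cos(yaw),math.sin(yaw),0])
    P=[p+s*z*.046+w*x*.0095 for s in (-1,1) for w in(-1,1)]+[p]
    q=proj(d,P); x0,y0=np.round(q[4]).astype(int)-[40,40]
    x0=max(x0,0);y0=max(y0,0)
    b=cv2.resize(im[y0:y0+80,x0:x0+80],None,fx=7,fy=7,interpolation=cv2.INTER_CUBIC)
    for u in q: cv2.circle(b,tuple(int(v) for v in (u-[x0,y0]+.5)*7),4,(255,0,255),1)
    cv2.imwrite(f"pics/tip_{c}.png",b)
E
```

```text
[0.42765586 0.11336967 0.22690812] [-0.88114197  0.13017285  0.56979118  2.02711335 -0.08331135  1.00578503
 -0.84814605]
```

View pics/tip_scene.png

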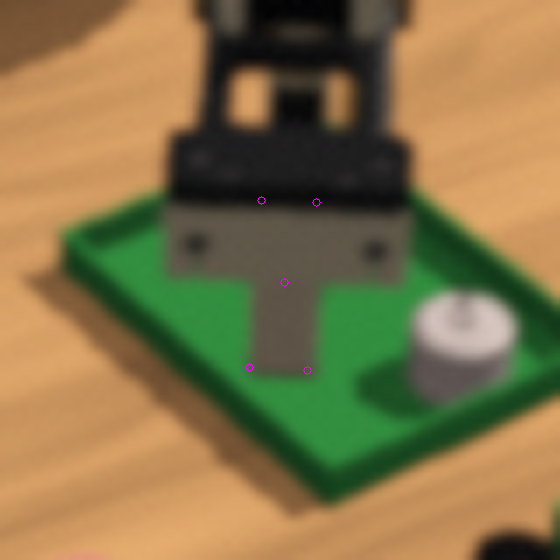

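View pics/tip_top.png

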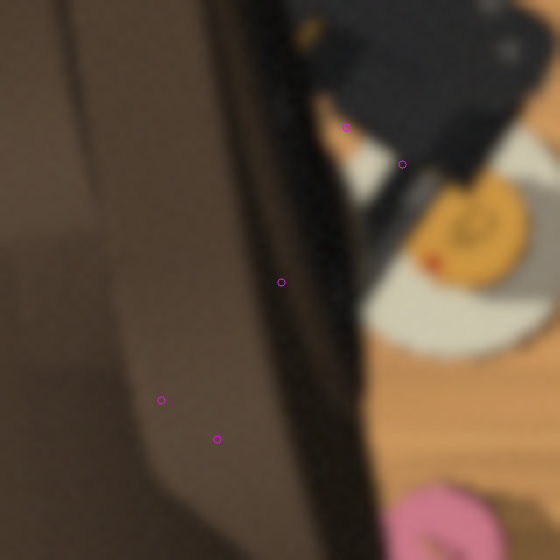

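{"op": "send_rows", "data": {
  "steps": [
    [0,7,0,0,0,0,0],
    [0,0,0,0.0151,0.02,0.0457,0],
    [0,0,0,0,0.05,0,0],
    [0,0,0,0,0.05,0,0],
    [0,0,0,0,0.03,0,0]
  ]
}}

```text
clock: 4.55
tool_pos: [0.4522, 0.0722, 0.0747]
tcp_rot: [-1.572, -0.002, -2.26]
ft_force: [0.6, 0.4, -0.3]
finger_gap: 0.0916
```

```bash
cat > tip.py <<'E'
import sys,math
from bench import robot
from h import *
tag=sys.argv[1]; half=int(sys.argv[2]) if len(sys.argv)>2 else 40
o=robot.observe(); p=o["tool_pos"]; yaw=o["tcp_rot"][2]; print(p.round(4),np.degrees(o["tcp_rot"]).round(2),o["joint_pos"].round(2),"F",o["ft_force"].round(2),"T",o["ft_torque"].round(3),o["finger_gap"])
B=[]
for c in ["scene","top"]:
    d=robot.camera(c); im=d["image"][:,:,::-1].copy()
    np.savez(tag+c+".npz",**d)
    q=proj(d,[p]); x0,y0=np.round(q[0]).astype(int)-[half,half]
    x0=min(max(x0,0),560-2*half);y0=min(max(y0,0),420-2*half); s=400/(2*half)
    b=cv2.resize(im[y0:y0+2*half,x0:x0+2*half],(400,400),interpolation=cv2.INTER_CUBIC)
    u=(q[0]-[x0,y0]+.5)*s; cv2.circle(b,tuple(int(v) for v in u),3,(255,0,255),1)
    print(c,x0,y0,s); B.append(b)
cv2.imwrite(f"pics/{tag}.png",np.hstack(B))
E
python3 tip.py a1
```

```text
[0.4522 0.0722 0.0747] [-9.005e+01 -1.000e-01 -1.295e+02] [-0.68  0.41  0.53  2.17 -0.34  0.64 -0.61] F [ 0.56  0.38 -0.27] T [-0.027  0.085 -0.004] 0.0916243742490394
scene 255 157 5.0
top 217 194 5.0
```

View pics/a1.png

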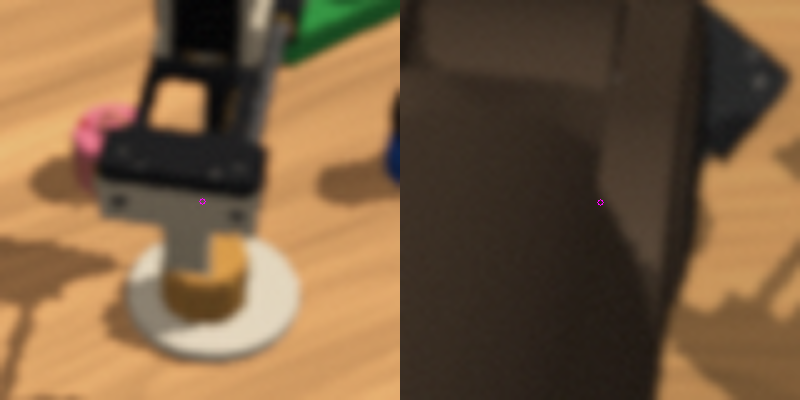

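{"op": "send_rows", "data": {
  "steps": [
    [0,0,0,0,0.03,0,0],
    [0,0,0,0,0.02,0,0],
    [0,0,0,0,0.0125,0,0],
    [0,0,0,0,0,0,0.3],
    [0,0,0,0,0,0,0.4]
  ]
}}

```text
clock: 5.28
tool_pos: [0.4537, 0.0726, 0.0151]
tcp_rot: [-1.57, 0.001, -2.264]
ft_force: [-0.4, -1.1, 0.4]
finger_gap: 0.0763
```

{"op": "send_rows", "data": {
  "steps": [
    [0,0,0,0,0,0,0.45],
    [0,0,0,0,0,0,0.5],
    [0,0,0,0,0,0,0.55],
    [0,0,0,0,0,0,0.6],
    [0,0,0,0,0,0,0.6]
  ]
}}

```text
clock: 5.9
tool_pos: [0.4531, 0.0726, 0.0144]
tcp_rot: [-1.571, 0.0, -2.265]
ft_force: [-1.5, 1.2, 6.0]
finger_gap: 0.0437
```

{"op": "send_rows", "data": {
  "steps": [
    [0,0,0,0,0,0,0.2],
    [0,0,0,0,0,0,0.2],
    [0,0,0,0,0,0,0.2],
    [0,-10,0,0,0,0,0.2],
    [0,-10,0,0,0,0,0.2]
  ]
}}

```text
clock: 6.52
tool_pos: [0.453, 0.0725, 0.0141]
tcp_rot: [-1.571, -0.0, -1.91]
ft_force: [-0.1, -0.4, -1.1]
finger_gap: 0.0732
```

{"op": "send_rows", "data": {
  "steps": [
    [0,-10,0,0,0,0,0.2],
    [0,-10,0,0,0,0,0.2],
    [0,-10,0,0,0,0,0.2],
    [0,-10,0,0,0,0,0.2],
    [0,-10,0,0,0,0,0.2]
  ]
}}

```text
clock: 7.15
tool_pos: [0.453, 0.0724, 0.0142]
tcp_rot: [-1.571, -0.0, -1.038]
ft_force: [0.5, 0.1, 0.3]
finger_gap: 0.0733
```

{"op": "send_rows", "data": {
  "steps": [
    [0,-10,0,0,0,0,0.2],
    [0,-10,0,0,0,0,0.2],
    [0,0,0,0,0,0,0.35],
    [0,0,0,0,0,0,0.42],
    [0,0,0,0,0,0,0.46]
  ]
}}

```text
clock: 7.78
tool_pos: [0.4531, 0.0725, 0.0142]
tcp_rot: [-1.571, -0.0, -0.696]
ft_force: [-0.8, -0.1, -0.9]
finger_gap: 0.0509
```

{"op": "send_rows", "data": {
  "steps": [
    [0,0,0,0,0,0,0.5],
    [0,0,0,0,0,0,0.55],
    [0,0,0,0,0,0,0.6],
    [0,0,0,0,0,0,0.6],
    [0,0,0,0,0,0,0.6]
  ]
}}

```text
clock: 8.4
tool_pos: [0.453, 0.0725, 0.0142]
tcp_rot: [-1.571, 0.0, -0.694]
ft_force: [-0.5, 0.1, -0.7]
finger_gap: 0.0434
```

```bash
python3 tip.py a2
```

```text
[0.453  0.0725 0.0142] [-9.000e+01  1.000e-02 -3.977e+01] [-0.26  0.49 -0.01  2.18  0.01  0.47  0.59] F [-0.48  0.07 -0.69] T [ 0.014  0.128 -0.026] 0.043438854505878595
scene 255 174 5.0
top 218 195 5.0
```

View pics/a2.png

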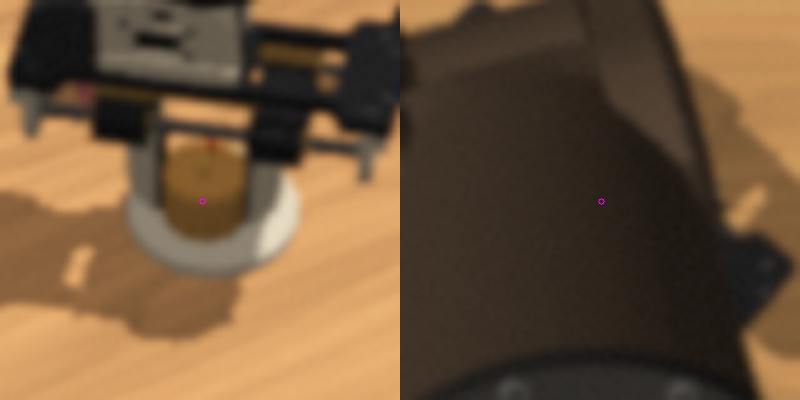

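```bash
cat > ov.py <<'E'
from h import *
t=np.linspace(0,2*np.pi,60)
circ=lambda c,r,z:np.c_[c[0]+r*np.cos(t),c[1]+r*np.sin(t),0*t+z]
def over(f,out,x,y,w,h,s,items):
    d=load(f); im=d["image"][:,:,::-1].copy()
    b=cv2.resize(im[y:y+h,x:x+w],None,fx=s,fy=s,interpolation=cv2.INTER_CUBIC)
    for X,col in items:
        p=(proj(d,X)-[x,y]+.5)*s-.5
        cv2.polylines(b,[np.round(p).astype(int)],False,col,1)
    return b
E
python3 - <<'E'
from ov import *
c=(.453,.0725); g=(.6225,-.0468)
a=over("a2scene.npz","",275,195,45,40,9,[(circ(c,.0225,.039),(255,0,0)),(circ(c,.0225,.008),(255,255,0))])
G=[(circ(g,.05,.01),(0,255,0)),(circ(g,.05,.0),(0,255,0)),(circ(g,.017,.066),(255,0,0)),(circ(g,.02,.04),(255,255,0))]
b=over("scene0.npz","",262,255,55,50,7,G)
e=over("top0.npz","",280,145,50,50,7,G)
cv2.imwrite("pics/o1.png",a)
cv2.imwrite("pics/o2.png",np.hstack([b,e]))
E
```

```text
(no output)
```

View pics/o1.png

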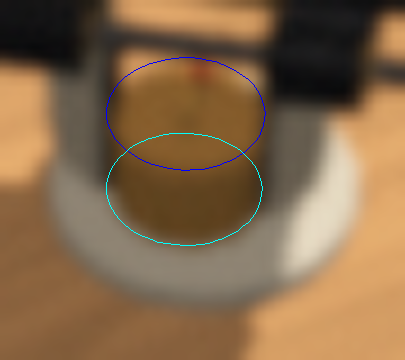

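View pics/o2.png

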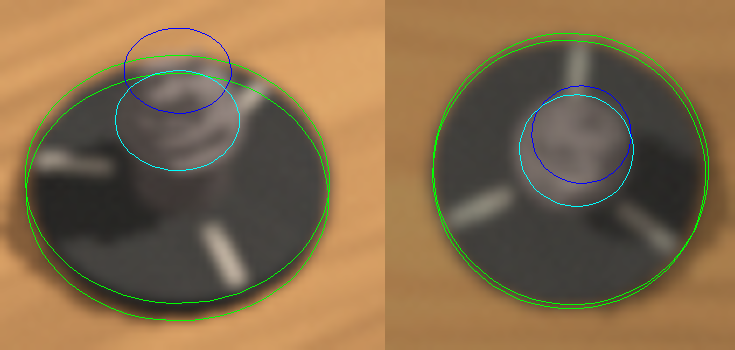

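```bash
cat > fitg.py <<'E'
from ov import *
from scipy.optimize import minimize
def render(d,g,x,y,w,h,S,sig,full=True):
    m=np.zeros((h*S,w*S),np.uint8)
    cyl=[(.05,0,.01)]+([(.016,0,.04),(.02,.036,.04),(.0165,.04,.060)] if full else [])
    for r,a,b in cyl:
        P=np.r_[circ(g,r,a),circ(g,r,b)]
        p=(proj(d,P)-[x,y]+.5)*S-.5
        cv2.fillConvexPoly(m,cv2.convexHull(np.round(p*16).astype(np.int32)),255,cv2.LINE_AA,4)
    m=cv2.GaussianBlur(m.astype(float)/255,(0,0),sig*S)
    return m.reshape(h,S,w,S).mean((1,3))
def fit(f,x,y,w,h,g0):
    d=load(f); sat=cv2.cvtColor(d["image"],cv2.COLOR_RGB2HSV)[...,1].astype(float)[y:y+h,x:x+w]
    def cost(v):
        m=render(d,v[:2]/1000,x,y,w,h,6,abs(v[2]))
        A=np.c_[m.ravel(),np.ones(m.size)]
        s=np.minimum(sat,140).ravel()
        c,_,_,_=np.linalg.lstsq(A,s,rcond=None)
        r=A@c-s; return np.mean(np.minimum(np.abs(r),60))
    o=minimize(cost,np.r_[np.array(g0)*1000,1.0],method="Nelder-Mead",options=dict(initial_simplex=[[*(np.array(g0)*1000),1],[g0[0]*1000+3,g0[1]*1000,1],[g0[0]*1000,g0[1]*1000+3,1],[g0[0]*1000,g0[1]*1000,1.6]]))
    return o.x,o.fun
if __name__=="__main__":
    print("scene",fit("scene0.npz",255,250,62,58,(.6225,-.0468)))
    print("top",fit("top0.npz",278,142,56,56,(.6225,-.0468)))
E
python3 fitg.py
```

```text
scene (array([ 6.18797917e+02, -4.47121327e+01, -2.75023652e-01]), np.float64(8.095389787368468))Traceback (most recent call last):
  File "fitg.py", line 24, in <module>
    print("top",fit("top0.npz",278,142,56,56,(.6225,-.0468)))
                ~~~^^^^^^^^^^^^^^^^^^^^^^^^^^^^^^^^^^^^^^^^^
  File "fitg.py", line 20, in fit
    o=minimize(cost,np.r_[np.array(g0)*1000,1.0],method="Nelder-Mead",options=dict(initial_simplex=[[*(np.array(g0)*1000),1],[g0[0]*1000+3,g0[1]*1000,1],[g0[0]*1000,g0[1]*1000+3,1],[g0[0]*1000,g0[1]*1000,1.6]]))
    res = _minimize_neldermead(fun, x0, args, callback, bounds=bounds,
                               **options)
    fxe = func(xe)
    fx = function(np.copy(x), *(wrapper_args + args))
  File "fitg.py", line 15, in cost
    m=render(d,v[:2]/1000,x,y,w,h,6,abs(v[2]))
  File "fitg.py", line 10, in render
    m=cv2.GaussianBlur(m.astype(float)/255,(0,0),sig*S)
cv2.error: OpenCV(4.12.0) /io/opencv/modules/imgproc/src/smooth.dispatch.cpp:293: error: (-215:Assertion failed) ksize.width > 0 && ksize.width % 2 == 1 && ksize.height > 0 && ksize.height % 2 == 1 in function 'createGaussianKernels'
```

```bash
sed -i 's/abs(v\[2\])/max(0.5,abs(v[2]))/' fitg.py; python3 fitg.py; python3 - <<'E'
from ov import *
B=[]
for f,a,g in (("scene0.npz",(262,255,50,50,7),(.6188,-.0447)),("top0.npz",(280,145,50,50,7),(.6205,-.046))):
    d=load(f); s=cv2.cvtColor(d["image"],cv2.COLOR_RGB2HSV)[...,1]; d["image"]=np.dstack([s]*3); np.savez("tmp.npz",**d)
    B.append(over("tmp.npz","",*a,[(circ(g,.05,.01),(0,255,0)),(circ(g,.05,.0),(0,255,0)),(circ(g,.017,.066),(255,0,0)),(circ(g,.02,.04),(255,255,0))]))
cv2.imwrite("pics/o3.png",np.hstack(B))
E
```

```text
scene (array([ 6.18663373e+02, -4.50163363e+01,  4.87988206e-01]), np.float64(8.174184896431322))
top (array([ 6.20229529e+02, -4.41296379e+01,  3.66937941e-01]), np.float64(7.2664076730910825))
```

View pics/o3.png

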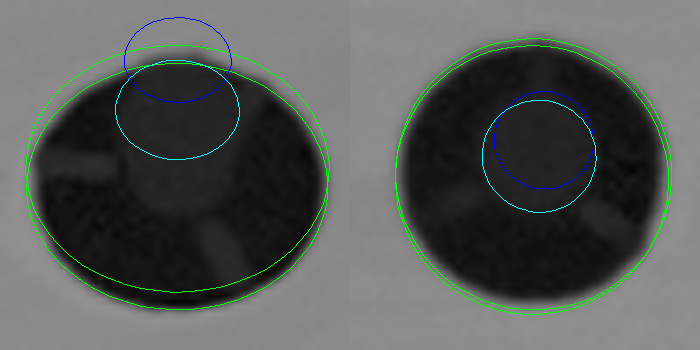

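```bash
cat > fitg2.py <<'E'
from ov import *
from scipy.optimize import least_squares
# sub-pixel edge points of foot: radial search around guess, in saturation; keep those not near nose
def edges(f,g,z,azs,lim=None):
    d=load(f); s=cv2.cvtColor(d["image"],cv2.COLOR_RGB2HSV)[...,1].astype(np.float32)
    pts=[]
    rr=np.linspace(.035,.062,109)
    for a in azs:
        P=np.c_[g[0]+rr*np.cos(a),g[1]+rr*np.sin(a),0*rr+z]
        q=proj(d,P).astype(np.float32)
        v=cv2.remap(s,q[:,0].reshape(1,-1),q[:,1].reshape(1,-1),cv2.INTER_LINEAR)[0]
        i=np.where((v[:-1]<75)&(v[1:]>=75))[0]
        if len(i): 
            k=i[-1]; t=(75-v[k])/(v[k+1]-v[k]); pts.append((a,rr[k]+t*(rr[k+1]-rr[k])))
    return d,np.array(pts)
for f,g,z,azs in (("scene0.npz",(.6205,-.046),0.01,None),("top0.npz",(.6205,-.046),.01,None)):
    d=load(f); C=-d["R"].T@d["t"]; az=np.arctan2(C[1]-g[1],C[0]-g[0])
    for it in range(4):
        if f[0]=="s":
            # silhouette: near side = bottom edge z=0, far side= top edge z=.01 (nose occludes mid far)
            A=[(0.0,az+np.radians(np.arange(-75,76,3))),(0.01,az+np.pi+np.radians(np.r_[np.arange(-80,-34,3),np.arange(35,81,3)]))]
        else:
            A=[(0.0,az+np.radians(np.arange(-75,76,3))),(0.01,az+np.pi+np.radians(np.arange(-80,81,3)))]
        X=[]
        for z,a in A:
            _,p=edges(f,g,z,a)
            X.append(np.c_[g[0]+p[:,1]*np.cos(p[:,0]),g[1]+p[:,1]*np.sin(p[:,0])])
        X=np.vstack(X)
        o=least_squares(lambda v:np.hypot(X[:,0]-v[0],X[:,1]-v[1])-v[2],[*g,.05],loss="soft_l1",f_scale=.001)
        g=o.x[:2]
    print(f,o.x.round(5),"rms",np.sqrt(np.mean(o.fun**2)).round(5),np.degrees(az))
E
python3 fitg2.py
```

```text
scene0.npz [ 0.62238 -0.04604  0.04639] rms 0.00046 -29.442992379929812
top0.npz [ 0.62147 -0.04588  0.04697] rms 0.00049 163.2768799620297
```

{"op": "send_rows", "data": {
  "steps": [
    [0,0,0,0,-0.01,0,0.8],
    [0,0,0,0,-0.03,0,0.8],
    [0,0,0,0,-0.04,0,0.8],
    [0,0,0,0,-0.03,0,0.8],
    [0,8.7,0,0,0,0,0.8]
  ]
}}

```text
clock: 9.12
tool_pos: [0.4547, 0.0727, 0.1272]
tcp_rot: [-1.566, -0.002, -0.849]
ft_force: [0.8, -0.2, -1.9]
finger_gap: 0.0436
```

{"op": "send_rows", "data": {
  "steps": [
    [0,8.7,0,0,0,0,0.8],
    [0,8.7,0,0,0,0,0.8],
    [0,0,0,0.0355,0,0.0211,0.8],
    [0,0,0,0.0355,0,0.0211,0.8],
    [0,0,0,0.0355,0,0.0211,0.8]
  ]
}}

```text
clock: 9.75
tool_pos: [0.5553, 0.0005, 0.125]
tcp_rot: [-1.57, 0.0, -1.149]
ft_force: [0.3, 0.3, -1.6]
finger_gap: 0.0438
```

{"op": "send_rows", "data": {
  "steps": [
    [0,0,0,0.0355,0,0.0211,0.8],
    [0,0,0,0.0355,0,0.0211,0.8],
    [0,0,0,0,0.02,0,0.8],
    [0,0,0,0,0,0,0.8],
    [0,0,0,0,0,0,0.8]
  ]
}}

```text
clock: 10.38
tool_pos: [0.6217, -0.0459, 0.1049]
tcp_rot: [-1.571, 0.0, -1.149]
ft_force: [0.1, 0.4, -0.7]
finger_gap: 0.0435
```

```bash
python3 tip.py a3 30; python3 - <<'E'
from ov import *
g=(.622,-.0465)
G=[(circ(g,.0225,.0985+.031),(255,0,0)),(circ(g,.0225,.0985),(255,255,0)),(circ(g,.0466,.01),(0,255,0))]
cv2.imwrite("pics/o4.png",over("a3scene.npz","",255,220,70,80,7,G))
E
```

```text
[ 0.6217 -0.0459  0.1049] [-8.999e+01  2.000e-02 -6.584e+01] [-0.1   0.55  0.13  1.72 -0.09  0.88  0.49] F [ 0.07  0.42 -0.69] T [-0.034 -0.018 -0.012] 0.04349838910418628
scene 257 223 6.666666666666667
top 278 130 6.666666666666667
```

View pics/o4.png

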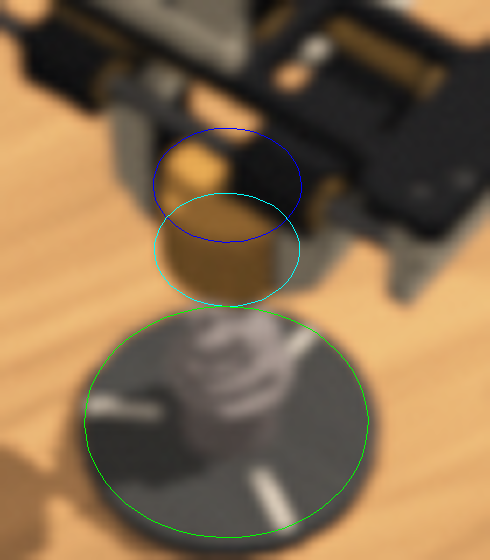

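View pics/a3.png

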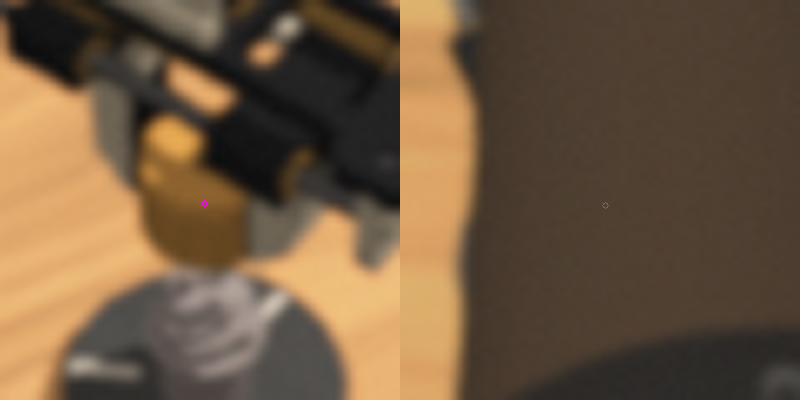

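{"op": "send_rows", "data": {
  "steps": [
    [0,0,0,0.0005,0.014,0,0.8],
    [0,0,0,0,0.01,0,0.8],
    [0,0,0,0,0.004,0,0.8],
    [0,0,0,0,0.003,0,0.8],
    [0,0,0,0,0.002,0,0.8]
  ]
}}

```text
clock: 11.1
tool_pos: [0.6222, -0.0468, 0.0711]
tcp_rot: [-1.571, 0.0, -1.15]
ft_force: [0.2, 0.7, -0.4]
finger_gap: 0.0434
```

```bash
cat > st.py <<'E'
from bench import robot
import numpy as np
o=robot.observe(); print(round(o["clock"],2),o["tool_pos"].round(4),np.degrees(o["tcp_rot"]).round(2),"F",o["ft_force"].round(2),"T",o["ft_torque"].round(3),round(o["finger_gap"],4),"q",o["joint_pos"].round(2))
E
python3 st.py
```

```text
11.1 [ 0.6222 -0.0468  0.0711] [-89.99   0.   -65.87] F [ 0.21  0.68 -0.42] T [-0.055 -0.075  0.031] 0.0434 q [-0.09  0.59  0.12  1.74 -0.09  0.81  0.49]
```

{"op": "send_rows", "data": {
  "steps": [
    [0,0,0,0,0.002,0,0.8],
    [0,0,0,0,0.002,0,0.8],
    [0,0,0,0,0.002,0,0.8]
  ]
}}

```text
clock: 11.48
tool_pos: [0.6222, -0.0469, 0.0652]
tcp_rot: [-1.571, -0.0, -1.15]
ft_force: [0.9, -0.2, -1.5]
finger_gap: 0.0438
```

```bash
python3 st.py
```

```text
11.47 [ 0.6222 -0.0469  0.0652] [-89.99  -0.   -65.87] F [ 0.87 -0.19 -1.53] T [-0.1   -0.003 -0.032] 0.0438 q [-0.09  0.6   0.12  1.75 -0.09  0.8   0.49]
```

{"op": "send_rows", "data": {
  "steps": [
    [0,0,0,0,0.002,0,0.8],
    [0,0,0,0,0.002,0,0.8],
    [0,0,0,0,0.001,0,0.8]
  ]
}}

```text
clock: 11.85
tool_pos: [0.6221, -0.0468, 0.0601]
tcp_rot: [-1.571, 0.0, -1.15]
ft_force: [-0.6, -0.9, -1.3]
finger_gap: 0.0438
```

```bash
python3 st.py
```

```text
11.85 [ 0.6221 -0.0468  0.0601] [-9.001e+01  1.000e-02 -6.587e+01] F [-0.62 -0.89 -1.26] T [-0.094  0.043 -0.005] 0.0438 q [-0.09  0.61  0.12  1.75 -0.09  0.79  0.49]
```

{"op": "send_rows", "data": {
  "steps": [
    [0,0,0,0,0.002,0,0.8],
    [0,0,0,0,0.002,0,0.8],
    [0,0,0,0,0.001,0,0.8]
  ]
}}

```text
clock: 12.22
tool_pos: [0.622, -0.0468, 0.055]
tcp_rot: [-1.571, 0.0, -1.15]
ft_force: [-0.3, 0.0, -0.4]
finger_gap: 0.0438
```

```bash
python3 st.py
```

```text
12.22 [ 0.622  -0.0468  0.055 ] [-9.001e+01  1.000e-02 -6.587e+01] F [-0.25  0.02 -0.38] T [-0.061  0.05   0.036] 0.0438 q [-0.09  0.61  0.12  1.76 -0.09  0.78  0.49]
```

{"op": "send_rows", "data": {
  "steps": [
    [0,5,0,0,0.0005,0,0.8],
    [0,5,0,0,0.0005,0,0.8],
    [0,5,0,0,0.0005,0,0.8]
  ]
}}

```text
clock: 12.6
tool_pos: [0.622, -0.0468, 0.0537]
tcp_rot: [-1.571, 0.0, -1.414]
ft_force: [0.6, -0.0, -1.0]
finger_gap: 0.044
```

```bash
python3 st.py
```

```text
12.6 [ 0.622  -0.0468  0.0537] [-9.001e+01  1.000e-02 -8.103e+01] F [ 0.55 -0.03 -1.01] T [-0.087  0.075 -0.026] 0.044 q [-0.14  0.62  0.19  1.76 -0.15  0.78  0.28]
```

{"op": "send_rows", "data": {
  "steps": [
    [0,4,0,0,0.0004,0,0.8],
    [0,3,0,0,0.0003,0,0.8],
    [0,3,0,0,0.0003,0,0.8]
  ]
}}

```text
clock: 12.98
tool_pos: [0.622, -0.0468, 0.0527]
tcp_rot: [-1.571, 0.0, -1.588]
ft_force: [-0.1, -0.1, -1.8]
finger_gap: 0.0438
```

```bash
python3 st.py
```

```text
12.97 [ 0.622  -0.0468  0.0527] [-90.01   0.   -90.97] F [-0.1  -0.13 -1.8 ] T [-0.012  0.164 -0.015] 0.0438 q [-0.17  0.62  0.24  1.76 -0.19  0.78  0.15]
```

{"op": "send_rows", "data": {
  "steps": [
    [0,1.5,0,0,0.00015,0,0.8],
    [0,1.5,0,0,0.00015,0,0.8],
    [0,1,0,0,0.0001,0,0.8]
  ]
}}

```text
clock: 13.35
tool_pos: [0.6221, -0.0468, 0.0523]
tcp_rot: [-1.571, 0.0, -1.657]
ft_force: [-0.8, 0.6, -1.2]
finger_gap: 0.0437
```

```bash
python3 st.py
```

```text
13.35 [ 0.6221 -0.0468  0.0523] [-90.     0.   -94.92] F [-0.8   0.65 -1.2 ] T [-0.071  0.198  0.034] 0.0437 q [-0.18  0.62  0.25  1.77 -0.21  0.78  0.09]
```

{"op": "send_rows", "data": {
  "steps": [
    [0,1,0,0,0.0001,0,0.8],
    [0,1,0,0,0.0001,0,0.8]
  ]
}}

```text
clock: 13.6
tool_pos: [0.6221, -0.0469, 0.0521]
tcp_rot: [-1.571, 0.0, -1.692]
ft_force: [0.0, 0.8, -0.5]
finger_gap: 0.0436
```

```bash
python3 st.py
```

```text
13.6 [ 0.6221 -0.0469  0.0521] [-90.     0.   -96.93] F [ 0.04  0.82 -0.52] T [-0.077  0.111  0.024] 0.0436 q [-0.19  0.62  0.26  1.77 -0.22  0.78  0.06]
```

{"op": "send_rows", "data": {
  "steps": [
    [0,1,0,0,0.0001,0,0.8],
    [0,1,0,0,0.0001,0,0.8]
  ]
}}

```text
clock: 13.85
tool_pos: [0.6221, -0.0468, 0.0519]
tcp_rot: [-1.571, 0.0, -1.727]
ft_force: [-0.8, 0.8, -0.9]
finger_gap: 0.044
```

```bash
python3 st.py
```

```text
13.85 [ 0.6221 -0.0468  0.0519] [-90.     0.   -98.93] F [-0.81  0.84 -0.89] T [-0.091  0.118  0.002] 0.044 q [-0.19  0.63  0.27  1.77 -0.23  0.78  0.04]
```

{"op": "send_rows", "data": {
  "steps": [
    [0,1,0,0,0.0001,0,0.8],
    [0,1,0,0,0.0001,0,0.8]
  ]
}}

```text
clock: 14.1
tool_pos: [0.6221, -0.0468, 0.0517]
tcp_rot: [-1.571, 0.0, -1.762]
ft_force: [0.0, 0.4, -0.1]
finger_gap: 0.0439
```

```bash
python3 st.py
```

```text
14.1 [ 0.6221 -0.0468  0.0517] [ -90.      0.   -100.93] F [ 0.01  0.36 -0.12] T [-0.092  0.069 -0.054] 0.0439 q [-0.2   0.63  0.28  1.77 -0.24  0.78  0.01]
```

{"op": "send_rows", "data": {
  "steps": [
    [0,1,0,0,0.0001,0,0.8],
    [0,1,0,0,0.0001,0,0.8]
  ]
}}

```text
clock: 14.35
tool_pos: [0.6221, -0.0468, 0.0515]
tcp_rot: [-1.571, 0.0, -1.797]
ft_force: [-0.7, -0.5, -0.8]
finger_gap: 0.0437
```

```bash
python3 st.py
```

```text
14.35 [ 0.6221 -0.0468  0.0515] [ -90.      0.   -102.93] F [-0.74 -0.47 -0.76] T [-0.08   0.109 -0.026] 0.0437 q [-0.21  0.63  0.29  1.77 -0.24  0.78 -0.02]
```

{"op": "send_rows", "data": {
  "steps": [
    [0,1,0,0,0.0001,0,0.8]
  ]
}}

```text
clock: 14.48
tool_pos: [0.6221, -0.0468, 0.0514]
tcp_rot: [-1.571, 0.0, -1.814]
ft_force: [-0.2, 0.1, -2.3]
finger_gap: 0.0437
```

```bash
python3 st.py
```

```text
14.47 [ 0.6221 -0.0468  0.0514] [ -90.01    0.   -103.94] F [-0.17  0.09 -2.3 ] T [-0.053  0.203 -0.037] 0.0437 q [-0.21  0.63  0.3   1.77 -0.25  0.78 -0.03]
```

{"op": "send_rows", "data": {
  "steps": [
    [0,1,0,0,0.0001,0,0.8]
  ]
}}

```text
clock: 14.6
tool_pos: [0.6221, -0.0468, 0.0513]
tcp_rot: [-1.571, 0.0, -1.831]
ft_force: [-1.2, 0.0, -0.3]
finger_gap: 0.0438
```

```bash
python3 st.py
```

```text
14.6 [ 0.6221 -0.0468  0.0513] [ -90.      0.   -104.93] F [-1.2   0.   -0.33] T [-0.015  0.152  0.031] 0.0438 q [-0.21  0.63  0.3   1.77 -0.25  0.78 -0.05]
```

{"op": "send_rows", "data": {
  "steps": [
    [0,1,0,0,0.0001,0,0.8]
  ]
}}

```text
clock: 14.72
tool_pos: [0.6221, -0.0469, 0.0512]
tcp_rot: [-1.571, 0.0, -1.849]
ft_force: [-0.6, 0.4, -1.3]
finger_gap: 0.0437
```

```bash
python3 st.py
```

```text
14.72 [ 0.6221 -0.0469  0.0512] [ -90.      0.   -105.94] F [-0.63  0.37 -1.31] T [-0.125  0.245 -0.015] 0.0437 q [-0.22  0.63  0.31  1.77 -0.26  0.78 -0.06]
```

{"op": "send_rows", "data": {
  "steps": [
    [0,1,0,0,0.0001,0,0.8]
  ]
}}

```text
clock: 14.85
tool_pos: [0.622, -0.0469, 0.0511]
tcp_rot: [-1.571, -0.0, -1.866]
ft_force: [-1.0, -0.5, -1.3]
finger_gap: 0.0437
```

```bash
python3 st.py
```

```text
14.85 [ 0.622  -0.0469  0.0511] [ -90.01   -0.   -106.94] F [-0.99 -0.49 -1.31] T [-0.133  0.345  0.044] 0.0437 q [-0.22  0.63  0.31  1.77 -0.26  0.78 -0.07]
```

{"op": "send_rows", "data": {
  "steps": [
    [0,1,0,0,0.0001,0,0.8]
  ]
}}

```text
clock: 14.98
tool_pos: [0.622, -0.0469, 0.051]
tcp_rot: [-1.571, -0.0, -1.884]
ft_force: [-0.9, -1.0, -0.8]
finger_gap: 0.0439
```

```bash
python3 st.py
```

```text
14.97 [ 0.622  -0.0469  0.051 ] [-9.0010e+01 -1.0000e-02 -1.0794e+02] F [-0.9  -0.97 -0.84] T [-0.206  0.351  0.062] 0.0439 q [-0.22  0.63  0.32  1.77 -0.26  0.78 -0.09]
```

{"op": "send_rows", "data": {
  "steps": [
    [0,1,0,0,0.0001,0,0.8]
  ]
}}

```text
clock: 15.1
tool_pos: [0.6219, -0.047, 0.0509]
tcp_rot: [-1.571, -0.0, -1.901]
ft_force: [-1.3, -0.3, 0.0]
finger_gap: 0.0435
```

```bash
python3 st.py
```

```text
15.1 [ 0.6219 -0.047   0.0509] [-9.0010e+01 -1.0000e-02 -1.0894e+02] F [-1.3  -0.28  0.02] T [-0.201  0.459  0.   ] 0.0435 q [-0.23  0.63  0.32  1.77 -0.27  0.78 -0.1 ]
```

{"op": "send_rows", "data": {
  "steps": [
    [0,0,0,0,0,0,0.8]
  ]
}}

```text
clock: 15.22
tool_pos: [0.622, -0.047, 0.0509]
tcp_rot: [-1.571, -0.0, -1.901]
ft_force: [-1.6, -0.4, 0.1]
finger_gap: 0.0433
```

```bash
python3 st.py
```

```text
15.22 [ 0.622  -0.047   0.0509] [-9.001e+01 -1.000e-02 -1.089e+02] F [-1.62 -0.44  0.11] T [-0.203  0.401 -0.037] 0.0433 q [-0.23  0.63  0.32  1.77 -0.27  0.78 -0.1 ]
```

{"op": "send_rows", "data": {
  "steps": [
    [0,0.5,0,0,5e-05,0,0.8]
  ]
}}

```text
clock: 15.35
tool_pos: [0.6219, -0.0469, 0.0508]
tcp_rot: [-1.571, -0.0, -1.909]
ft_force: [-2.1, -0.8, -0.6]
finger_gap: 0.0438
```

```bash
python3 st.py
```

```text
15.35 [ 0.6219 -0.0469  0.0508] [-9.0020e+01 -1.0000e-02 -1.0939e+02] F [-2.11 -0.81 -0.55] T [-0.191  0.433  0.032] 0.0438 q [-0.23  0.63  0.32  1.77 -0.27  0.78 -0.11]
```

{"op": "send_rows", "data": {
  "steps": [
    [0,0.5,0,0,5e-05,0,0.8]
  ]
}}

```text
clock: 15.48
tool_pos: [0.6221, -0.0466, 0.0507]
tcp_rot: [-1.571, 0.0, -1.918]
ft_force: [-1.7, -0.1, -2.1]
finger_gap: 0.0434
```

```bash
python3 st.py
```

```text
15.47 [ 0.6221 -0.0466  0.0507] [-9.0010e+01  2.0000e-02 -1.0989e+02] F [-1.67 -0.09 -2.1 ] T [0.046 0.336 0.023] 0.0434 q [-0.23  0.63  0.33  1.77 -0.27  0.78 -0.11]
```

{"op": "send_rows", "data": {
  "steps": [
    [0,0.5,0,0,5e-05,-0.0003,0.8]
  ]
}}

```text
clock: 15.6
tool_pos: [0.622, -0.0465, 0.0507]
tcp_rot: [-1.571, 0.0, -1.927]
ft_force: [-0.1, 0.1, -1.5]
finger_gap: 0.0436
```

```bash
python3 st.py
```

```text
15.6 [ 0.622  -0.0465  0.0507] [-8.9990e+01  2.0000e-02 -1.1039e+02] F [-0.14  0.1  -1.47] T [ 0.024  0.21  -0.016] 0.0436 q [-0.23  0.63  0.33  1.77 -0.27  0.78 -0.12]
```

{"op": "send_rows", "data": {
  "steps": [
    [0,1,0,0,0.0001,0,0.8]
  ]
}}

```text
clock: 15.72
tool_pos: [0.6219, -0.0466, 0.0507]
tcp_rot: [-1.571, 0.0, -1.945]
ft_force: [-0.8, 0.4, -0.5]
finger_gap: 0.0436
```

```bash
python3 st.py
```

```text
15.72 [ 0.6219 -0.0466  0.0507] [-9.0000e+01  1.0000e-02 -1.1142e+02] F [-0.82  0.41 -0.46] T [ 0.004  0.326 -0.001] 0.0436 q [-0.23  0.63  0.33  1.77 -0.28  0.78 -0.14]
```

{"op": "send_rows", "data": {
  "steps": [
    [0,1,0,0,0.0001,0,0.8]
  ]
}}

```text
clock: 15.85
tool_pos: [0.6218, -0.0467, 0.0506]
tcp_rot: [-1.571, 0.0, -1.962]
ft_force: [-1.4, 0.8, -0.0]
finger_gap: 0.0434
```

```bash
python3 st.py
```

```text
15.85 [ 0.6218 -0.0467  0.0506] [-9.0010e+01  1.0000e-02 -1.1244e+02] F [-1.36  0.84 -0.04] T [ 0.082  0.317 -0.038] 0.0434 q [-0.24  0.63  0.34  1.77 -0.28  0.78 -0.15]
```

{"op": "send_rows", "data": {
  "steps": [
    [0,1,0,0,0.0001,-0.0001,0.8]
  ]
}}

```text
clock: 15.98
tool_pos: [0.6217, -0.0466, 0.0505]
tcp_rot: [-1.571, 0.0, -1.98]
ft_force: [-0.6, 0.9, -1.4]
finger_gap: 0.0437
```

```bash
python3 st.py
```

```text
15.97 [ 0.6217 -0.0466  0.0505] [-9.0000e+01  1.0000e-02 -1.1344e+02] F [-0.55  0.9  -1.37] T [0.01  0.267 0.004] 0.0437 q [-0.24  0.64  0.34  1.77 -0.29  0.78 -0.16]
```

{"op": "send_rows", "data": {
  "steps": [
    [0,1,0,0,0.0001,0,0.8]
  ]
}}

```text
clock: 16.1
tool_pos: [0.6217, -0.0467, 0.0504]
tcp_rot: [-1.571, 0.0, -1.997]
ft_force: [-0.9, 1.0, -1.1]
finger_gap: 0.0441
```

```bash
python3 st.py
```

```text
16.1 [ 0.6217 -0.0467  0.0504] [ -90.      0.   -114.44] F [-0.89  0.98 -1.11] T [ 0.064  0.289 -0.036] 0.0441 q [-0.24  0.64  0.35  1.77 -0.29  0.78 -0.18]
```

{"op": "send_rows", "data": {
  "steps": [
    [0,1,0,0,0.0001,0,0.8]
  ]
}}

```text
clock: 16.23
tool_pos: [0.6217, -0.0467, 0.0503]
tcp_rot: [-1.571, 0.0, -2.015]
ft_force: [-0.4, 0.6, -0.4]
finger_gap: 0.0435
```

```bash
python3 st.py
```

```text
16.23 [ 0.6217 -0.0467  0.0503] [ -90.      0.   -115.44] F [-0.42  0.62 -0.41] T [0.074 0.293 0.023] 0.0435 q [-0.25  0.64  0.35  1.77 -0.3   0.78 -0.19]
```

{"op": "send_rows", "data": {
  "steps": [
    [0,1,0,0,0.0001,0,0.8]
  ]
}}

```text
clock: 16.35
tool_pos: [0.6217, -0.0467, 0.0502]
tcp_rot: [-1.571, 0.0, -2.032]
ft_force: [-1.0, 1.1, 0.0]
finger_gap: 0.044
```

```bash
python3 st.py
```

```text
16.35 [ 0.6217 -0.0467  0.0502] [ -90.      0.   -116.43] F [-1.01  1.13  0.02] T [ 0.064  0.362 -0.003] 0.044 q [-0.25  0.64  0.36  1.77 -0.3   0.78 -0.2 ]
```

{"op": "send_rows", "data": {
  "steps": [
    [0,1,0,0,0.0001,0,0.8],
    [0,1,0,0,0.0001,-0.0001,0.8]
  ]
}}

```text
clock: 16.6
tool_pos: [0.6217, -0.0467, 0.05]
tcp_rot: [-1.571, 0.0, -2.067]
ft_force: [-0.7, 0.2, -0.7]
finger_gap: 0.0436
```

```bash
python3 st.py
```

```text
16.6 [ 0.6217 -0.0467  0.05  ] [ -90.      0.   -118.44] F [-0.73  0.18 -0.7 ] T [0.037 0.351 0.003] 0.0436 q [-0.26  0.64  0.37  1.78 -0.31  0.78 -0.23]
```

{"op": "send_rows", "data": {
  "steps": [
    [0,1,0,0,0.0001,0,0.8],
    [0,1,0,0,0.0001,0,0.8]
  ]
}}

```text
clock: 16.85
tool_pos: [0.6216, -0.0466, 0.0498]
tcp_rot: [-1.571, 0.0, -2.102]
ft_force: [-1.4, 1.6, -1.4]
finger_gap: 0.0436
```

```bash
python3 st.py
```

```text
16.85 [ 0.6216 -0.0466  0.0498] [ -90.      0.   -120.43] F [-1.42  1.62 -1.35] T [ 0.089  0.343 -0.083] 0.0436 q [-0.26  0.64  0.38  1.78 -0.32  0.78 -0.26]
```

{"op": "send_rows", "data": {
  "steps": [
    [0,1,0,0,0.0001,0,0.8],
    [0,1,0,0,0.0001,0,0.8]
  ]
}}

```text
clock: 17.1
tool_pos: [0.6216, -0.0466, 0.0496]
tcp_rot: [-1.571, 0.0, -2.137]
ft_force: [-1.0, 0.9, -1.0]
finger_gap: 0.0438
```

```bash
python3 st.py
```

```text
17.1 [ 0.6216 -0.0466  0.0496] [ -90.      0.   -122.44] F [-0.96  0.94 -1.01] T [0.145 0.392 0.008] 0.0438 q [-0.27  0.64  0.39  1.78 -0.32  0.79 -0.29]
```

{"op": "send_rows", "data": {
  "steps": [
    [0,1,0,0,0.0001,0,0.8],
    [0,1,0,0,0.0001,0,0.8]
  ]
}}

```text
clock: 17.35
tool_pos: [0.6216, -0.0466, 0.0494]
tcp_rot: [-1.571, 0.0, -2.172]
ft_force: [-1.3, 0.9, 0.1]
finger_gap: 0.0438
```

```bash
python3 st.py
```

```text
17.35 [ 0.6216 -0.0466  0.0494] [ -90.      0.   -124.43] F [-1.32  0.94  0.07] T [0.116 0.35  0.005] 0.0438 q [-0.27  0.64  0.4   1.78 -0.33  0.79 -0.31]
```

{"op": "send_rows", "data": {
  "steps": [
    [0,1,0,0,0.0001,-0.00015,0.8],
    [0,1,0,0,0.0001,0,0.8]
  ]
}}

```text
clock: 17.6
tool_pos: [0.6216, -0.0466, 0.0492]
tcp_rot: [-1.571, 0.0, -2.207]
ft_force: [-1.4, 0.8, -2.0]
finger_gap: 0.0438
```

```bash
python3 st.py
```

```text
17.6 [ 0.6216 -0.0466  0.0492] [ -89.99    0.   -126.44] F [-1.37  0.76 -2.04] T [0.035 0.263 0.007] 0.0438 q [-0.28  0.65  0.4   1.78 -0.34  0.79 -0.34]
```

{"op": "send_rows", "data": {
  "steps": [
    [0,1,0,0,0.0001,0,0.8],
    [0,1,0,0,0.0001,0,0.8]
  ]
}}

```text
clock: 17.85
tool_pos: [0.6216, -0.0466, 0.049]
tcp_rot: [-1.571, 0.0, -2.242]
ft_force: [-1.3, 2.0, -0.7]
finger_gap: 0.0437
```

```bash
python3 st.py
```

```text
17.85 [ 0.6216 -0.0466  0.049 ] [ -89.99    0.   -128.44] F [-1.27  2.04 -0.71] T [ 0.044  0.322 -0.014] 0.0437 q [-0.29  0.65  0.41  1.78 -0.35  0.79 -0.37]
```

{"op": "send_rows", "data": {
  "steps": [
    [0,1,0,0,0.0001,0,0.8]
  ]
}}

```text
clock: 17.98
tool_pos: [0.6216, -0.0466, 0.0489]
tcp_rot: [-1.571, 0.0, -2.259]
ft_force: [-0.5, 0.4, -0.5]
finger_gap: 0.0436
```

```bash
python3 st.py
```

```text
17.98 [ 0.6216 -0.0466  0.0489] [ -90.      0.   -129.44] F [-0.47  0.38 -0.53] T [ 0.003  0.313 -0.005] 0.0436 q [-0.29  0.65  0.42  1.78 -0.35  0.79 -0.38]
```

{"op": "send_rows", "data": {
  "steps": [
    [0,1,0,0,0.0001,0,0.8]
  ]
}}

```text
clock: 18.1
tool_pos: [0.6216, -0.0466, 0.0488]
tcp_rot: [-1.571, 0.0, -2.277]
ft_force: [-0.3, 0.9, 0.1]
finger_gap: 0.0438
```

```bash
python3 st.py
```

```text
18.1 [ 0.6216 -0.0466  0.0488] [ -89.99    0.   -130.44] F [-0.25  0.86  0.09] T [0.047 0.263 0.033] 0.0438 q [-0.29  0.65  0.42  1.78 -0.36  0.79 -0.4 ]
```

{"op": "send_rows", "data": {
  "steps": [
    [0,1,0,0,0.00015,0,0.8]
  ]
}}

```text
clock: 18.23
tool_pos: [0.6216, -0.0466, 0.0486]
tcp_rot: [-1.571, 0.0, -2.294]
ft_force: [-0.5, 0.6, -0.9]
finger_gap: 0.0438
```

```bash
python3 st.py
```

```text
18.23 [ 0.6216 -0.0466  0.0486] [-9.0000e+01  1.0000e-02 -1.3143e+02] F [-0.5   0.64 -0.9 ] T [0.002 0.183 0.017] 0.0438 q [-0.3   0.65  0.43  1.78 -0.36  0.79 -0.41]
```

{"op": "send_rows", "data": {
  "steps": [
    [0,1,0,0,0.00015,0,0.8]
  ]
}}

```text
clock: 18.35
tool_pos: [0.6216, -0.0466, 0.0485]
tcp_rot: [-1.571, 0.0, -2.311]
ft_force: [-0.7, 0.6, -0.9]
finger_gap: 0.0435
```

```bash
python3 st.py
```

```text
18.35 [ 0.6216 -0.0466  0.0485] [-8.9990e+01  1.0000e-02 -1.3243e+02] F [-0.74  0.61 -0.9 ] T [ 0.025  0.269 -0.01 ] 0.0435 q [-0.3   0.65  0.43  1.78 -0.37  0.79 -0.42]
```

{"op": "send_rows", "data": {
  "steps": [
    [0,1,0,0,0.00015,0,0.8]
  ]
}}

```text
clock: 18.48
tool_pos: [0.6216, -0.0466, 0.0484]
tcp_rot: [-1.571, 0.0, -2.329]
ft_force: [-0.5, 0.5, -0.4]
finger_gap: 0.0438
```

```bash
python3 st.py
```

```text
18.48 [ 0.6216 -0.0466  0.0484] [-8.9990e+01  1.0000e-02 -1.3344e+02] F [-0.54  0.47 -0.4 ] T [ 0.039  0.199 -0.03 ] 0.0438 q [-0.3   0.65  0.44  1.78 -0.37  0.79 -0.44]
```

{"op": "send_rows", "data": {
  "steps": [
    [0,1,0,0,0.00015,0,0.8]
  ]
}}

```text
clock: 18.6
tool_pos: [0.6216, -0.0466, 0.0482]
tcp_rot: [-1.571, 0.0, -2.346]
ft_force: [0.3, 0.4, -0.8]
finger_gap: 0.0436
```

```bash
python3 st.py
```

```text
18.6 [ 0.6216 -0.0466  0.0482] [-9.0000e+01  1.0000e-02 -1.3444e+02] F [ 0.27  0.37 -0.8 ] T [0.007 0.177 0.012] 0.0436 q [-0.3   0.65  0.44  1.78 -0.37  0.79 -0.45]
```

{"op": "send_rows", "data": {
  "steps": [
    [0,0.7,0,0,0.0001,0,0.8]
  ]
}}

```text
clock: 18.73
tool_pos: [0.6216, -0.0466, 0.0481]
tcp_rot: [-1.571, 0.0, -2.358]
ft_force: [-0.0, 0.1, -1.4]
finger_gap: 0.0437
```

```bash
python3 st.py
```

```text
18.73 [ 0.6216 -0.0466  0.0481] [ -89.99    0.   -135.13] F [-0.01  0.08 -1.41] T [0.    0.209 0.042] 0.0437 q [-0.31  0.65  0.45  1.78 -0.38  0.79 -0.46]
```

{"op": "send_rows", "data": {
  "steps": [
    [0,0.7,0,0,0.0001,0,0.8]
  ]
}}

```text
clock: 18.85
tool_pos: [0.6216, -0.0466, 0.048]
tcp_rot: [-1.571, 0.0, -2.37]
ft_force: [0.4, 0.4, -0.8]
finger_gap: 0.0439
```

```bash
python3 st.py
```

```text
18.85 [ 0.6216 -0.0466  0.048 ] [-9.0000e+01  1.0000e-02 -1.3582e+02] F [ 0.43  0.41 -0.82] T [0.055 0.206 0.008] 0.0439 q [-0.31  0.65  0.45  1.78 -0.38  0.79 -0.47]
```

{"op": "send_rows", "data": {
  "steps": [
    [0,0.7,0,0,0.0001,0,0.8]
  ]
}}

```text
clock: 18.98
tool_pos: [0.6215, -0.0466, 0.0479]
tcp_rot: [-1.571, 0.0, -2.383]
ft_force: [-0.3, 0.3, -0.6]
finger_gap: 0.0437
```

```bash
python3 st.py
```

```text
18.98 [ 0.6215 -0.0466  0.0479] [ -90.      0.   -136.52] F [-0.33  0.26 -0.56] T [0.048 0.196 0.008] 0.0437 q [-0.31  0.66  0.45  1.78 -0.38  0.79 -0.48]
```

{"op": "send_rows", "data": {
  "steps": [
    [0,0.5,0,0,0.0001,0,0.8]
  ]
}}

```text
clock: 19.1
tool_pos: [0.6215, -0.0466, 0.0478]
tcp_rot: [-1.571, 0.0, -2.391]
ft_force: [-0.3, 0.3, -0.0]
finger_gap: 0.0436
```

```bash
python3 st.py
```

```text
19.1 [ 0.6215 -0.0466  0.0478] [ -90.      0.   -137.01] F [-0.33  0.26 -0.04] T [ 0.038  0.2   -0.076] 0.0436 q [-0.31  0.66  0.45  1.78 -0.39  0.79 -0.49]
```

{"op": "send_rows", "data": {
  "steps": [
    [0,0.5,0,0,0.0001,0,0.8]
  ]
}}

```text
clock: 19.23
tool_pos: [0.6215, -0.0466, 0.0477]
tcp_rot: [-1.571, 0.0, -2.4]
ft_force: [-0.3, 0.8, -0.3]
finger_gap: 0.0434
```

```bash
python3 st.py
```

```text
19.23 [ 0.6215 -0.0466  0.0477] [ -90.     0.  -137.5] F [-0.31  0.83 -0.29] T [0.052 0.194 0.034] 0.0434 q [-0.31  0.66  0.46  1.78 -0.39  0.79 -0.49]
```

{"op": "send_rows", "data": {
  "steps": [
    [0,0.5,0,0,0.0001,0,0.8]
  ]
}}

```text
clock: 19.35
tool_pos: [0.6215, -0.0466, 0.0476]
tcp_rot: [-1.571, 0.0, -2.409]
ft_force: [-0.9, 0.4, 0.4]
finger_gap: 0.0434
```

```bash
python3 st.py
```

```text
19.35 [ 0.6215 -0.0466  0.0476] [ -90.    0. -138.] F [-0.85  0.36  0.43] T [ 0.108  0.289 -0.011] 0.0434 q [-0.32  0.66  0.46  1.78 -0.39  0.79 -0.5 ]
```

{"op": "send_rows", "data": {
  "steps": [
    [0,0.5,0,0,0,0,0.8]
  ]
}}

```text
clock: 19.48
tool_pos: [0.6215, -0.0465, 0.0476]
tcp_rot: [-1.571, 0.0, -2.417]
ft_force: [0.2, 0.5, -0.1]
finger_gap: 0.0439
```

```bash
python3 st.py
```

```text
19.48 [ 0.6215 -0.0465  0.0476] [ -90.01    0.   -138.5 ] F [ 0.23  0.47 -0.1 ] T [0.136 0.332 0.006] 0.0439 q [-0.32  0.66  0.46  1.78 -0.39  0.79 -0.51]
```

{"op": "send_rows", "data": {
  "steps": [
    [0,0.5,0,0,0,0,0.8]
  ]
}}

```text
clock: 19.6
tool_pos: [0.6215, -0.0465, 0.0476]
tcp_rot: [-1.571, 0.0, -2.426]
ft_force: [-0.3, 1.5, -0.3]
finger_gap: 0.0434
```

```bash
python3 st.py
```

```text
19.6 [ 0.6215 -0.0465  0.0476] [ -90.01    0.   -138.99] F [-0.32  1.55 -0.27] T [0.105 0.441 0.069] 0.0434 q [-0.32  0.66  0.46  1.78 -0.39  0.79 -0.51]
```

{"op": "send_rows", "data": {
  "steps": [
    [0,0.5,0,0,0,0,0.8]
  ]
}}

```text
clock: 19.73
tool_pos: [0.6215, -0.0465, 0.0476]
tcp_rot: [-1.571, 0.0, -2.435]
ft_force: [-1.4, 1.1, 0.9]
finger_gap: 0.0435
```

```bash
python3 st.py
```

```text
19.73 [ 0.6215 -0.0465  0.0476] [ -90.      0.   -139.49] F [-1.4   1.1   0.89] T [0.133 0.43  0.083] 0.0435 q [-0.32  0.66  0.47  1.78 -0.4   0.79 -0.52]
```

{"op": "send_rows", "data": {
  "steps": [
    [0,0.5,0,0,0,0,0.8]
  ]
}}

```text
clock: 19.85
tool_pos: [0.6215, -0.0465, 0.0477]
tcp_rot: [-1.571, 0.0, -2.443]
ft_force: [-2.1, 1.0, 1.2]
finger_gap: 0.0434
```

```bash
python3 st.py
```

```text
19.85 [ 0.6215 -0.0465  0.0477] [-9.0010e+01  1.0000e-02 -1.3999e+02] F [-2.12  0.96  1.22] T [0.138 0.491 0.116] 0.0434 q [-0.32  0.66  0.47  1.78 -0.4   0.8  -0.53]
```

{"op": "send_rows", "data": {
  "steps": [
    [0,0.5,0,0,0,0,0.8]
  ]
}}

```text
clock: 19.98
tool_pos: [0.6215, -0.0465, 0.0476]
tcp_rot: [-1.571, 0.0, -2.452]
ft_force: [-2.7, 0.2, 1.5]
finger_gap: 0.0436
```

```bash
python3 st.py
```

```text
19.98 [ 0.6215 -0.0465  0.0476] [ -90.01    0.   -140.49] F [-2.73  0.18  1.54] T [0.149 0.531 0.232] 0.0436 q [-0.32  0.66  0.47  1.78 -0.4   0.8  -0.53]
```

{"op": "send_rows", "data": {
  "steps": [
    [0,-0.2,0,0,0,0,0.8]
  ]
}}

```text
clock: 20.1
tool_pos: [0.6215, -0.0465, 0.0476]
tcp_rot: [-1.571, 0.0, -2.448]
ft_force: [-0.9, 1.1, 2.6]
finger_gap: 0.0433
```

```bash
python3 st.py
```

```text
20.1 [ 0.6215 -0.0465  0.0476] [ -90.      0.   -140.26] F [-0.92  1.08  2.56] T [0.167 0.536 0.125] 0.0433 q [-0.32  0.66  0.47  1.78 -0.4   0.8  -0.53]
```

{"op": "send_rows", "data": {
  "steps": [
    [0,0,0,0,0,0,0.8],
    [0,0,0,0,0,0,0.8]
  ]
}}

```text
clock: 20.35
tool_pos: [0.6215, -0.0465, 0.0476]
tcp_rot: [-1.571, 0.0, -2.448]
ft_force: [-2.0, 2.0, 3.4]
finger_gap: 0.0441
```

```bash
python3 st.py
```

```text
20.35 [ 0.6215 -0.0465  0.0476] [-9.0010e+01  1.0000e-02 -1.4027e+02] F [-1.95  2.    3.37] T [0.207 0.625 0.191] 0.0441 q [-0.32  0.66  0.47  1.78 -0.4   0.8  -0.53]
```

Firm stop: about 74° of turn, centre height about 57.4 mm, torque 0.12–0.23 N·m. So the cap is fully home and goes to the green tray. Now I'll unscrew it.

{"op": "send_rows", "data": {
  "steps": [
    [0,-2,0,0,0,0,0.8],
    [0,-4,0,0,-0.0004,0,0.8],
    [0,-5,0,0,-0.0005,0,0.8],
    [0,-5,0,0,-0.0005,0,0.8],
    [0,-5,0,0,-0.0005,0,0.8]
  ]
}}

```text
clock: 20.98
tool_pos: [0.6217, -0.0466, 0.0493]
tcp_rot: [-1.571, 0.0, -2.078]
ft_force: [-0.9, 1.8, -0.0]
finger_gap: 0.0436
```

```bash
python3 st.py
```

```text
20.98 [ 0.6217 -0.0466  0.0493] [-8.9990e+01  1.0000e-02 -1.1903e+02] F [-0.88  1.83 -0.01] T [ 0.165  0.222 -0.043] 0.0436 q [-0.26  0.64  0.37  1.78 -0.31  0.78 -0.24]
```

{"op": "send_rows", "data": {
  "steps": [
    [0,-5,0,0,-0.0005,0,0.8],
    [0,-5,0,0,-0.0005,0,0.8],
    [0,-5,0,0,-0.0005,0,0.8]
  ]
}}

```text
clock: 21.35
tool_pos: [0.6217, -0.0467, 0.0509]
tcp_rot: [-1.57, 0.0, -1.816]
ft_force: [-0.6, 1.0, 0.7]
finger_gap: 0.0437
```

```bash
python3 st.py
```

```text
21.35 [ 0.6217 -0.0467  0.0509] [ -89.98    0.   -104.04] F [-0.63  0.99  0.71] T [0.147 0.241 0.01 ] 0.0437 q [-0.21  0.63  0.3   1.77 -0.25  0.78 -0.03]
```

{"op": "send_rows", "data": {
  "steps": [
    [0,-5,0,0,-0.0005,0,0.8],
    [0,-5,0,0,-0.0005,0,0.8],
    [0,-5,0,0,-0.0005,0,0.8]
  ]
}}

```text
clock: 21.72
tool_pos: [0.6216, -0.0467, 0.0523]
tcp_rot: [-1.571, -0.0, -1.554]
ft_force: [-1.2, 0.8, -0.4]
finger_gap: 0.0436
```

```bash
python3 st.py
```

```text
21.73 [ 0.6216 -0.0467  0.0523] [-89.99  -0.   -89.05] F [-1.24  0.8  -0.35] T [ 0.096  0.254 -0.041] 0.0436 q [-0.16  0.62  0.23  1.77 -0.19  0.78  0.17]
```

{"op": "send_rows", "data": {
  "steps": [
    [0,-5,0,0,-0.0005,0,0.8],
    [0,-5,0,0,-0.0005,0,0.8],
    [0,-5,0,0,-0.0005,0,0.8],
    [0,-5,0,0,-0.0005,0,0.8],
    [0,-3,0,0,-0.0003,0,0.8]
  ]
}}

```text
clock: 22.35
tool_pos: [0.6216, -0.047, 0.0546]
tcp_rot: [-1.571, -0.0, -1.154]
ft_force: [-0.5, 1.3, -1.4]
finger_gap: 0.0433
```

```bash
python3 st.py
```

```text
22.35 [ 0.6216 -0.047   0.0546] [-8.999e+01 -1.000e-02 -6.610e+01] F [-0.48  1.29 -1.42] T [-0.031  0.19  -0.015] 0.0433 q [-0.09  0.61  0.12  1.76 -0.09  0.78  0.49]
```

{"op": "send_rows", "data": {
  "steps": [
    [0,0,0,0,-0.0005,0,0.8],
    [0,0,0,0,-0.001,0,0.8],
    [0,0,0,0,-0.001,0,0.8]
  ]
}}

```text
clock: 22.72
tool_pos: [0.6216, -0.0467, 0.0573]
tcp_rot: [-1.571, -0.0, -1.157]
ft_force: [0.3, -0.4, -0.6]
finger_gap: 0.0438
```

```bash
python3 st.py
```

```text
22.73 [ 0.6216 -0.0467  0.0573] [-8.999e+01 -1.000e-02 -6.630e+01] F [ 0.32 -0.42 -0.63] T [-0.155  0.008 -0.029] 0.0438 q [-0.09  0.61  0.12  1.76 -0.1   0.78  0.49]
```

{"op": "send_rows", "data": {
  "steps": [
    [0,0,0,0,-0.0015,0,0.8],
    [0,0,0,0,-0.002,0,0.8],
    [0,0,0,0,-0.002,0,0.8]
  ]
}}

```text
clock: 23.1
tool_pos: [0.6216, -0.0466, 0.063]
tcp_rot: [-1.571, -0.0, -1.157]
ft_force: [-1.1, 0.1, -1.2]
finger_gap: 0.0438
```

```bash
python3 st.py
```

```text
23.1 [ 0.6216 -0.0466  0.063 ] [-89.99  -0.   -66.27] F [-1.12  0.11 -1.21] T [-0.122  0.012 -0.05 ] 0.0438 q [-0.09  0.6   0.12  1.75 -0.09  0.79  0.49]
```

{"op": "send_rows", "data": {
  "steps": [
    [0,0,0,0,-0.005,0,0.8],
    [0,0,0,0,-0.01,0,0.8],
    [0,0,0,0,-0.03,0,0.8],
    [0,0,0,0,-0.03,0,0.8],
    [0,0,0,0,-0.01,0,0.8]
  ]
}}

```text
clock: 23.72
tool_pos: [0.6227, -0.0467, 0.1502]
tcp_rot: [-1.567, -0.001, -1.157]
ft_force: [-0.4, 0.3, -0.6]
finger_gap: 0.0441
```

```bash
python3 st.py
```

```text
23.73 [ 0.6227 -0.0467  0.1502] [-8.981e+01 -8.000e-02 -6.628e+01] F [-0.42  0.26 -0.61] T [-0.03   0.019 -0.023] 0.0441 q [-0.1   0.5   0.14  1.68 -0.08  0.97  0.47]
```

```bash
python3 - <<'E'
from ov import *
c=np.array([.478,.348]); a=np.radians(-1.5)
R=np.array([[np.cos(a),-np.sin(a)],[np.sin(a),np.cos(a)]])
rect=lambda hx,hy,z:np.c_[(np.array([[-hx,-hy],[hx,-hy],[hx,hy],[-hx,hy],[-hx,-hy]])@R.T+c),np.full(5,z)]
s=c+R@[.066,.02]; p=c+R@[-.03,0]; print(s,p)
it=[(rect(.1,.075,.022),(255,0,0)),(rect(.096,.071,.022),(255,255,0)),(rect(.096,.071,.004),(0,255,255)),(circ(s,.022,.047),(255,0,255)),(circ(p,.022,.004),(255,255,255))]
b=over("top0.npz","",105,170,80,100,5,it)
e=over("scene0.npz","",340,150,100,75,4,it)
e=cv2.copyMakeBorder(e,0,500-e.shape[0],0,0,cv2.BORDER_CONSTANT)
cv2.imwrite("pics/tray.png",np.hstack([b,e]))
E
```

```text
[0.54450092 0.36626547] [0.44801028 0.34878531]
```

View pics/tray.png

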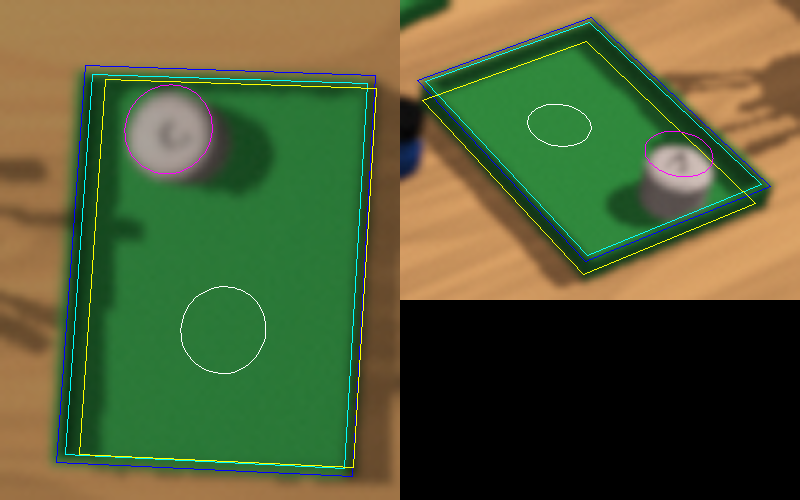

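{"op": "send_rows", "data": {
  "steps": [
    [0,0,0,-0.02,0,0,0.8],
    [0,0,0,-0.04,0,0,0.8],
    [0,0,0,-0.04,0,0,0.8],
    [0,0,0,-0.04,0,0,0.8],
    [0,0,0,-0.04,0,0,0.8]
  ]
}}

```text
clock: 24.35
tool_pos: [0.5466, 0.1206, 0.1463]
tcp_rot: [-1.573, 0.001, -1.155]
ft_force: [-0.2, 0.6, -0.7]
finger_gap: 0.0438
```

{"op": "send_rows", "data": {
  "steps": [
    [0,0,0,-0.04,0,0,0.8],
    [0,0,0,-0.04,0,0,0.8],
    [0,0,0,-0.04,0,0,0.8],
    [0,0,0,-0.04,0,0,0.8],
    [0,0,0,-0.04,0,0,0.8]
  ]
}}

```text
clock: 24.98
tool_pos: [0.4658, 0.3029, 0.1464]
tcp_rot: [-1.573, 0.0, -1.155]
ft_force: [0.7, -0.4, -1.0]
finger_gap: 0.0438
```

{"op": "send_rows", "data": {
  "steps": [
    [0,0,0,-0.04,0,0,0.8],
    [0,0,0,-0.012,0,0,0.8],
    [0,0,0,0,0.03,0,0.8],
    [0,0,0,0,0.03,0,0.8],
    [0,0,0,0,0.02,0,0.8]
  ]
}}

```text
clock: 25.6
tool_pos: [0.446, 0.3478, 0.0655]
tcp_rot: [-1.574, -0.001, -1.157]
ft_force: [1.0, 0.3, -0.8]
finger_gap: 0.0435
```

```bash
python3 tip.py b1 50;python3 st.py
```

```text
[0.446  0.3478 0.0655] [-9.018e+01 -7.000e-02 -6.626e+01] [-0.79  0.52  0.04  1.89 -0.03  0.73 -0.31] F [ 1.01  0.25 -0.8 ] T [-0.107 -0.013 -0.011] 0.043498430719071904
scene 332 114 4.0
top 91 185 4.0
25.7 [0.4454 0.3471 0.0649] [-90.32  -0.11 -66.27] F [-0.55 -0.23 -0.72] T [-0.133  0.08   0.012] 0.0435 q [-0.79  0.52  0.04  1.89 -0.03  0.73 -0.31]
```

View pics/b1.png

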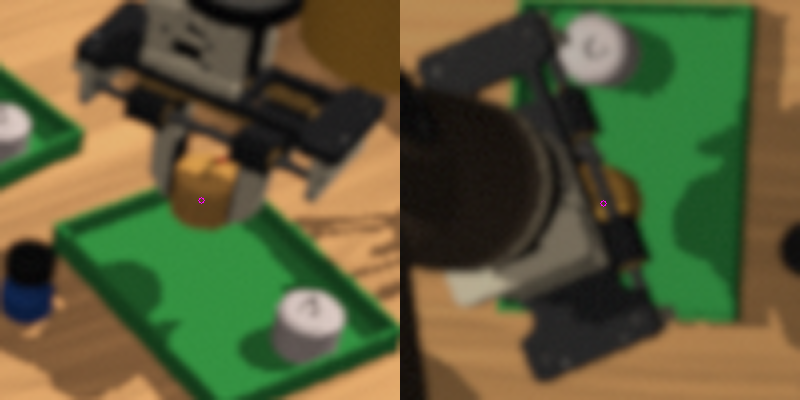

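{"op": "send_rows", "data": {
  "steps": [
    [0,0,0,0,0.02,0,0.8],
    [0,0,0,0,0.015,0,0.8],
    [0,0,0,0,0.008,0,0.8],
    [0,0,0,0,0,0,0.8],
    [0,0,0,0,0,0,0.8]
  ]
}}

```text
clock: 26.32
tool_pos: [0.448, 0.3491, 0.0253]
tcp_rot: [-1.57, 0.0, -1.157]
ft_force: [-0.2, 0.4, -0.3]
finger_gap: 0.0437
```

```bash
python3 st.py
```

```text
26.32 [0.448  0.3491 0.0253] [-8.996e+01  1.000e-02 -6.627e+01] F [-0.2   0.38 -0.25] T [-0.074  0.031  0.067] 0.0437 q [-0.78  0.58  0.04  1.91 -0.03  0.64 -0.31]
```

{"op": "send_rows", "data": {
  "steps": [
    [0,0,0,0,0.005,0,0.8],
    [0,0,0,0,0.004,0,0.8],
    [0,0,0,0,0.003,0,0.8],
    [0,0,0,0,0.001,0,0.8],
    [0,0,0,0,0,0,0.8]
  ]
}}

```text
clock: 26.95
tool_pos: [0.4476, 0.3489, 0.0117]
tcp_rot: [-1.571, -0.0, -1.157]
ft_force: [0.6, 1.0, -0.8]
finger_gap: 0.0438
```

```bash
python3 st.py
```

```text
26.95 [0.4476 0.3489 0.0117] [-90.01  -0.   -66.27] F [ 0.57  1.02 -0.78] T [-0.156  0.028 -0.056] 0.0438 q [-0.78  0.61  0.03  1.92 -0.03  0.62 -0.31]
```

{"op": "send_rows", "data": {
  "steps": [
    [0,0,0,0,0.0007,0,0.8],
    [0,0,0,0,0,0,0.8]
  ]
}}

```text
clock: 27.2
tool_pos: [0.4477, 0.3489, 0.0111]
tcp_rot: [-1.571, 0.0, -1.157]
ft_force: [-0.1, -0.2, 0.0]
finger_gap: 0.0436
```

```bash
python3 st.py
```

```text
27.2 [0.4477 0.3489 0.0111] [-89.99   0.   -66.27] F [-0.12 -0.22  0.04] T [-0.105 -0.003  0.004] 0.0436 q [-0.78  0.61  0.03  1.92 -0.03  0.62 -0.31]
```

{"op": "send_rows", "data": {
  "steps": [
    [0,0,0,0,0.0006,0,0.8],
    [0,0,0,0,0,0,0.8]
  ]
}}

```text
clock: 27.45
tool_pos: [0.4477, 0.3489, 0.0105]
tcp_rot: [-1.571, -0.0, -1.157]
ft_force: [-0.2, 0.1, -1.1]
finger_gap: 0.0435
```

```bash
python3 st.py
```

```text
27.45 [0.4477 0.3489 0.0105] [-90.    -0.   -66.27] F [-0.24  0.12 -1.06] T [-0.114  0.031  0.024] 0.0435 q [-0.78  0.61  0.03  1.92 -0.03  0.61 -0.31]
```

{"op": "send_rows", "data": {
  "steps": [
    [0,0,0,0,0.0004,0,0.8],
    [0,0,0,0,0,0,0.8]
  ]
}}

```text
clock: 27.7
tool_pos: [0.4477, 0.3489, 0.0103]
tcp_rot: [-1.571, 0.0, -1.157]
ft_force: [-0.8, -0.7, 2.5]
finger_gap: 0.0436
```

```bash
python3 st.py
```

```text
27.7 [0.4477 0.3489 0.0103] [-89.99   0.   -66.27] F [-0.81 -0.67  2.52] T [-0.232  0.166 -0.011] 0.0436 q [-0.78  0.61  0.03  1.92 -0.03  0.61 -0.31]
```

{"op": "send_rows", "data": {
  "steps": [
    [0,0,0,0,0.0003,0,0.8],
    [0,0,0,0,0,0,0.8]
  ]
}}

```text
clock: 27.95
tool_pos: [0.4477, 0.3489, 0.0102]
tcp_rot: [-1.571, 0.0, -1.157]
ft_force: [-1.6, -1.6, 6.4]
finger_gap: 0.0436
```

```bash
python3 st.py
```

```text
27.95 [0.4477 0.3489 0.0102] [-8.999e+01  1.000e-02 -6.627e+01] F [-1.62 -1.61  6.37] T [-0.389  0.401 -0.013] 0.0436 q [-0.78  0.61  0.03  1.92 -0.03  0.61 -0.31]
```

Contact felt at the expected height (6 N upward on the fingers). Releasing gradually.

{"op": "send_rows", "data": {
  "steps": [
    [0,0,0,0,-0.0002,0,0.5],
    [0,0,0,0,0,0,0.45],
    [0,0,0,0,0,0,0.4],
    [0,0,0,0,0,0,0.35],
    [0,0,0,0,0,0,0.32]
  ]
}}

```text
clock: 28.58
tool_pos: [0.4477, 0.3489, 0.0099]
tcp_rot: [-1.571, -0.0, -1.157]
ft_force: [0.3, -0.2, -0.4]
finger_gap: 0.0616
```

{"op": "send_rows", "data": {
  "steps": [
    [0,0,0,0,0,0,0.32],
    [0,0,0,0,-0.01,0,0.32],
    [0,0,0,0,-0.03,0,0.32],
    [0,0,0,0,-0.05,0,0.32],
    [0,0,0,0,-0.05,0,0.32]
  ]
}}

```text
clock: 29.2
tool_pos: [0.4475, 0.3487, 0.152]
tcp_rot: [-1.571, 0.0, -1.157]
ft_force: [0.9, 0.2, -0.1]
finger_gap: 0.0625
```

{"op": "send_rows", "data": {
  "steps": [
    [0,0,0,0.03,0,0,0.32],
    [0,0,0,0.05,0,0,0.32],
    [0,0,0,0.06,0,0,0.32],
    [0,0,0,0.06,0,0,0.32],
    [0,0,0,0.03,0,0,0.32]
  ]
}}

```text
clock: 29.82
tool_pos: [0.5415, 0.1342, 0.1509]
tcp_rot: [-1.57, -0.001, -1.161]
ft_force: [0.1, 0.7, 0.4]
finger_gap: 0.0623
```

```bash
python3 - <<'E'
from bench import robot
from h import *
print(robot.observe()["clock"],robot.observe()["tool_pos"])
for c in ["scene","top"]:
    d=robot.camera(c); np.savez("c1"+c+".npz",**d); im=d["image"][:,:,::-1]
    print(c,[([round(float(v)) for v in r["box"]],round(r["conf"],2)) for r in robot.spot_in(c,"cap_centre")])
    x,y,w,h={"top":(95,165,100,110),"scene":(335,145,110,85)}[c]
    cv2.imwrite(f"pics/c1{c}.png",cv2.resize(im[y:y+h,x:x+w],None,fx=5,fy=5,interpolation=cv2.INTER_CUBIC))
    cv2.imwrite(f"pics/c1{c}_full.png",im)
E
```

```text
29.825 [0.54148541 0.13424281 0.15089693]
scene [([277, 188, 17, 17], 0.51), ([382, 178, 12, 15], 0.42)]
top [([141, 234, 8, 19], 0.63), ([134, 223, 33, 81], 0.35)]
```

View pics/c1top.png

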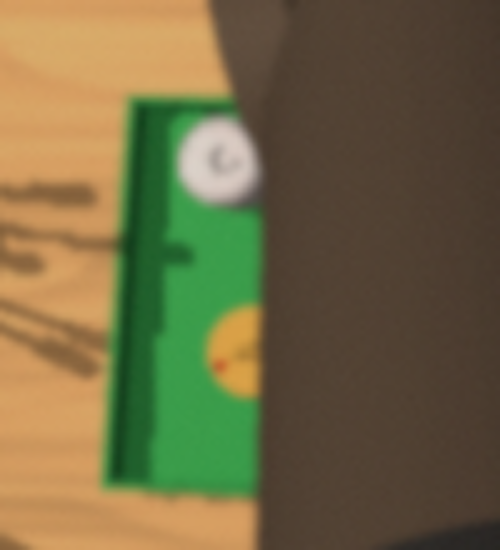

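View pics/c1scene.png

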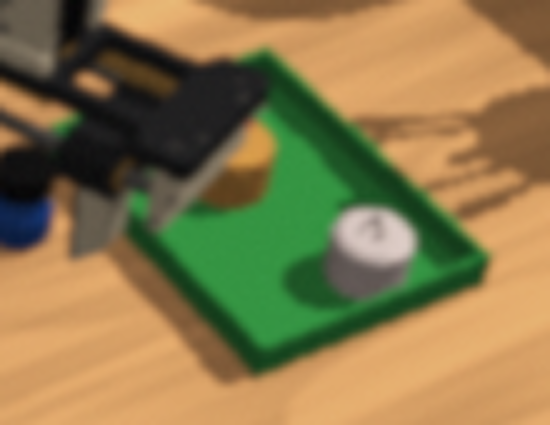

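View pics/c1scene_full.png

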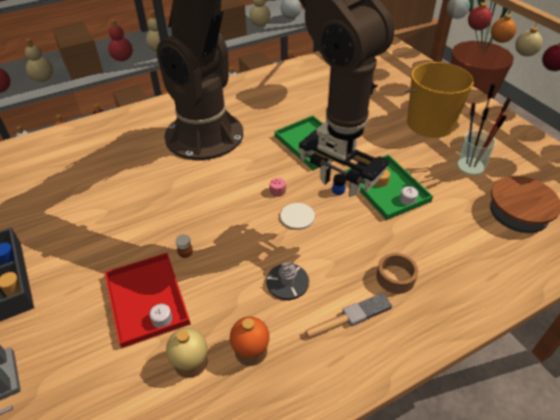

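{"op": "send_rows", "data": {
  "steps": [
    [0,0,0,0.05,-0.01,0,0.32],
    [0,0,0,0.05,-0.01,0,0.32],
    [0,0,0,0.04,0,0,0.32],
    [0,0,0,0.02,0,0,0.32],
    [0,0,0,0,0,0,0.32]
  ]
}}

```text
clock: 30.65
tool_pos: [0.6046, -0.0078, 0.1698]
tcp_rot: [-1.571, 0.0, -1.157]
ft_force: [-1.0, 0.6, -0.3]
finger_gap: 0.0623
```

```bash
python3 - <<'E'
from bench import robot
from ov import *
print(robot.observe()["clock"],robot.observe()["tool_pos"],robot.observe()["ft_force"])
B=[]
for c in ["scene","top"]:
    d=robot.camera(c); np.savez("c2"+c+".npz",**d)
    p=(.4477,.3489); it=[(circ(p,.0225,.035),(255,0,0)),(circ(p,.0225,.004),(255,255,0))]
    a={"top":(105,165,80,80,5),"scene":(350,150,80,80,5)}[c]
    B.append(over("c2"+c+".npz","",*a,it))
cv2.imwrite("pics/c2.png",np.hstack(B))
a=load("scene0.npz")["image"].astype(int);b=load("c2scene.npz")["image"].astype(int)
cv2.imwrite("pics/c2full.png",load("c2scene.npz")["image"][:,:,::-1])
E
```

```text
30.65 [ 0.6045501  -0.00780713  0.16979665] [-0.99976064  0.59959424 -0.28132869]
```

View pics/c2.png

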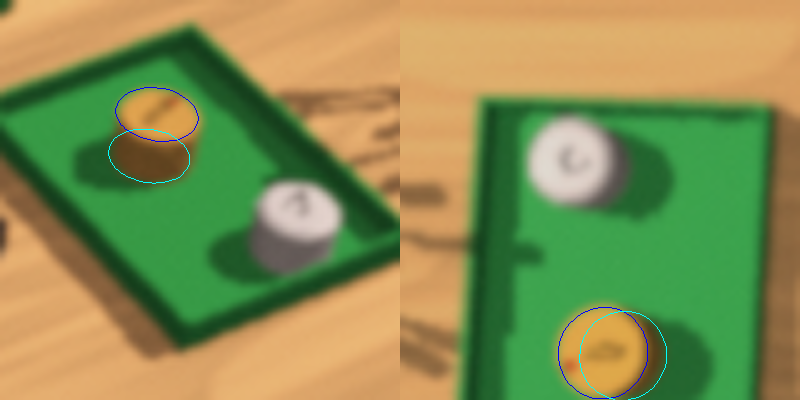

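The cap stands upright in the left green tray, matching the expected outline in both views (top about (225,235) px, scene about (381,178) px).

```bash
python3 -c "
from bench import robot
print(robot.finish_job())"
```

```text
the job is handed in; nothing more can be done
None
```

The gold cap went fully home on the gauge, so I unscrewed it and set it down in the green tray farthest to the robot's left. I handed the job in at about 30.7 s.

- **Feel:** the cap turned freely past the 40° fault position. It came to a firm stop about 74° from the entry, with its centre about 57.4 mm up, where a sound cap should rest (57 mm).
- **Torque:** I held it against the stop at roughly 0.12–0.19 N·m. The highest single reading was 0.23, below the 0.3 N·m that counts as forcing.
- **Side force:** from about 40° on, I felt up to about 2 N sideways. I eased it with shifts of 0.1–0.3 mm; it was not a stop.
- **Set-down:** the cap touched the tray floor at the expected height with about 6 N, and I opened the gripper gradually. The last pictures from both cameras show it upright on the free spot, with the silver cap where it was.
- **Other objects:** the scene picture taken after release showed the other bench objects apparently where they started. This was by eye only.
- **Disagreements:** the two cameras' first estimates differed by 3–4 mm. Refined fits brought the gauge to within about 1 mm, and the cap lowered onto it without catching. The tray position was good to a few millimetres only.

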